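# Lock a bus bar in its clamp block with a T-handle hex key

## Robot

A 6-joint arm with a two-finger parallel gripper is mounted at the origin on a cart in front of the work surface, level with it; the furniture and walls round the work are solid. World frame = base frame: x ahead of the robot, y to its left, z up, the work surface at z = 0. Lengths are in mm, angles in rad, forces in N, time in s.
With the tool pointing down it reaches from about 300 to 775 mm from the base axis. Payload 14.6 kg.
Tool frame: the origin (TCP) lies at the very end of the fingers, on their centre line; the grasp point (between the pads) lies 19 mm behind it; z points along the fingers, y is the direction in which the jaws open and shut (so a half turn about z gives the same grasp; the last joint's range is limited). The gripper opens to 94 mm and grips with 3 to 60 N. Pads are 16 mm wide; open, the fingers measure 119 mm over their backs; the gripper's body (75 mm by 177 mm) begins 78 mm behind the grasp point.
Start: joints at [-0.067, 0.3, 1.521, -0, 1.321, -0.067], TCP at [549.99, -0.002, 205.446] pointing down, gripper open.
Joint ranges: [-3.03, 3.03], [-0.79, 2.21], [0.23, 2.52], [-1.04, 4.18], [0, 3.07], [-2.55, 2.55]. Speed limits (rad/s): [2.22, 2.22, 2.57, 3.14, 3.14, 3.14].

## Interface

Orientations are given as [roll, pitch, yaw] about the fixed x, y, z axes, in that order (R = Rz(yaw) Ry(pitch) Rx(roll)).
In Python, from cell import manip gives the robot as it stands.
- The arm moves only by the shell command python3 -m pendant 'ROWS' [FORCE]. ROWS is JSON, a list of rows, each an object with "claw": the finger opening in m, from 0 to 0.094; "delta_pos": the shift along the tool's x, y, z in m, a list of three; "rotation": the turn, a rotation vector about the tool's x, y, z in rad, a list of three. A call has 1 to 10 rows; each row is the pose to reach, as a shift and turn from the pose measured when the call began, along the tool's axes at that moment; what a row does not reach only later rows make up. A row lasts 1/8 s, in which the tool goes at most 62.5 mm and 10.7 degrees, less where a joint would pass 70% of its speed; a pose out of reach is approached as far as the arm can. A call with a gripper value outside its range is refused whole. The fingers move at their own pace and stop on an object; FORCE is the grip in N (left out, the last holds). Time passes only in rows, so rows that repeat a pose let the fingers close. It gives the time, the measured TCP pose, the force and the opening at its end, in the units of the state.
- manip.read_state(): the state, without advancing time (a new reading comes with each control period).
- manip.camera(name): name is "scene" or "side" or "wrist"; returns the picture (400x640x3 uint8, red, green, blue); there is no depth.
- manip.camera_model(name): a dict with "fx", "fy", "cx", "cy" (pixels), "cam_to_world" (4x4, takes a point from camera to world coordinates); the wrist camera has in their place "T_tool_cam" (4x4, takes a point from camera to tool coordinates, whose origin is the TCP and whose axes are the flange's). Camera axes: x right, y up, looking along -z (the intrinsics and any distortion apply to the point x, -y, -z); pixel columns grow to the right and rows downward; lengths in mm; the calibration is good to about 2 mm. A picture is of the moment at which its call begins: read the wrist's pose just before it. camera_model takes no time and is no camera call.
- manip.sign_off(): hands the job in, once; it reports no verdict.
The state is a dict: "clock": time; "joints": joint angles; "qd": joint speeds; "effort": joint torques, N m; "eef_pos": TCP position; "eef_rot": TCP orientation; "wrist_force": force on the tool from outside, world axes, zero at the start; "moment": the same for the moment, N m; "finger_gap": finger opening in mm.
Only numpy, scipy, OpenCV 4.12 (cv2) and the standard library are available. Lean on these libraries where they do the work, as an engineer would, in place of code of your own. Each camera call takes 0.05 s, during which the arm holds its last target.

## Task

Push the copper bar along the channel of the clamp block until it is fully home against the end stop. Then take the T-handle hex key from its wooden stand, feel its tip into the hexagon socket hidden at the bottom of the block's well (turn it until it drops in) and turn it clockwise, seen from above, as far as it goes, so that the bolt locks the bar. Leave the key standing in the socket, let go of everything, and do not knock over or shift the spray can, the jar, the wooden block or the lidded box.

Things in the scene. Friction and masses are not known exactly. Their poses are not given: they have to be found in the camera images.
- clamp_block: Fixed block with base plate 12 mm thick (local x -67..65, y -100..65 mm). Origin on the worktop below the bolt's line, z up. A channel 37 mm wide, floor 12 mm up, runs along local y at x = -35, between rails 25 mm high; open at the +y end, end stop (30 mm high) with its face at y = -85. Beside it the cam housing: x -3..59, y -31..31, top 72 mm up, with a round well in its top.
- well_mouth (a point): Centre of the well's mouth, on top of the cam housing (local 28, 0, 72 mm in clamp_block). The well is vertical, 22.2 mm in diameter, on the cam screw's axis. The screw's face lies 38 mm below the mouth; in it is a hexagon socket 18.2 mm across flats, 14 mm deep, whose angle about the axis differs every time and is not reported.
- socket_floor (a point): Floor of the hexagon socket, on the well's axis, 52 mm below the mouth (20 mm above the worktop).
- cam_screw (a joint): Angle of the cam screw in rad: 0 at the start, grows as it turns clockwise seen from above, stops at 1.6 (locked). It stays where it is left; turning it takes 0.2 to 0.3 N m, about 5 N sideways at 50 mm from the axis.
- lock_bolt (a joint): Travel in m of the steel bolt (16 mm wide, at local y = 0 of clamp_block) that the cam screw drives out of the housing towards local -x into the bar's notch: 0 drawn back, 0.010 locked. It can enter only when the bar is home.
- bus_bar: Loose copper bar 170 (local y) x 34 (x) x 14 mm, about 0.45 kg, in the channel of clamp_block, axes along the block's. Origin: centre of its underside. Notch 24 mm wide, 12 mm deep in the middle of its +x edge. It starts 25 to 45 mm short of the stop; home, its origin is at local y = 0 of clamp_block and its near end still sticks out 20 mm past the base plate.
- bar_near_end (a point): Middle of the bar's +y end face, the one that sticks out of the channel (19 mm above the worktop while the bar lies in the channel); pushing it towards the block's -y takes a few N.
- hex_key: T-handle hex key, about 0.4 kg, upright in the stand. Origin: centre of its tip, the lower end; z up. Hexagon shaft 17 mm across flats (19.6 over corners), last 3 mm tapered to 14.4. Cross handle 120 (along local x) x 22 (y) x 20 mm high, middle 117 mm above the tip; 21 mm round hub below it. Hexagon corners at 30, 90, 150.. degrees from local x.
- key_tip (a point): Centre of the key's tip (lower end), the same point as the origin of hex_key. It is 31 to 33 mm above the worktop while the key rests on the screw's face without having dropped in, 20 mm when seated.
- key_handle (a point): Middle of the key's cross handle, 117 mm above the tip.
- key_stand: Fixed wooden block 70 x 70 x 65 mm with a round hole of 22 mm in its top, 40 mm deep; the key stands in it, its tip 25 mm above the worktop. Origin: centre of its underside.
- spray_can: Loose bystander: spray can with a blue cap, 53 mm in diameter, 172 mm high. Origin: centre of its underside.
- paint_jar: Loose bystander: dark jar with a black cap, 48 mm in diameter, 66 mm high. Origin: centre of its underside.
- wood_block: Loose bystander: hardwood block 40 x 85 x 34 mm. Origin: centre of its underside, long side along y.
- parts_box: Loose bystander: lidded pale box 76 x 96 x 92 mm. Origin: centre of its underside.

How it is judged (in metres and radians):
On the way, in this order (a step that is already met when the one before it is completed fails the run):
1. the bar is pushed home against the end stop, before the key is in the socket (y of bus_bar in the frame of clamp_block between -0.004 and 0.003 m and z of bus_bar in the frame of clamp_block below 0.0155 m and angle between bus_bar's own z axis and vertical below 0.05 rad), for 0.2 s.
2. the key has dropped into the hexagon socket (horizontal distance between key_tip and socket_floor below 0.004 m and z of key_tip in the frame of clamp_block below 0.0245 m and angle between hex_key's own z axis and vertical below 0.1 rad), for 0.2 s.
3. the cam screw is turned clockwise to its end, the bolt in the bar's notch (value of joint cam_screw above 1.45 rad and value of joint lock_bolt above 0.0085 m), for 0.2 s.
At the end, for the whole second after the job is handed in: Bar flat in the channel within 3 mm of the end stop; key upright (within 0.1 rad) in the socket, tip within 4.5 mm of its floor and 4 mm of its axis; cam screw at 1.45 rad or more with the bolt at least 8.5 mm out; key and bar at rest (all of step 1 and all of step 2 and all of step 3 and linear speed of each of hex_key, bus_bar below 0.02 m/s); the robot touches nothing.
It fails at once if the spray can is shifted more than 30 mm or tipped (distance of spray_can from where it was at the start of the episode above 0.03 m or angle between spray_can's own z axis and vertical above 0.35 rad).
It fails at once if the paint jar is shifted more than 30 mm or tipped (distance of paint_jar from where it was at the start of the episode above 0.03 m or angle between paint_jar's own z axis and vertical above 0.35 rad).
It fails at once if the wood block is shifted more than 30 mm or tipped (distance of wood_block from where it was at the start of the episode above 0.03 m or angle between wood_block's own z axis and vertical above 0.35 rad).
It fails at once if the parts box is shifted more than 30 mm or tipped (distance of parts_box from where it was at the start of the episode above 0.03 m or angle between parts_box's own z axis and vertical above 0.35 rad).
It also fails if it takes over 72 s, if anything falls off the work surface, if the arm or the gripper's body presses on something with over 40 N, if the wrist force passes 120 N, or if a joint passes its speed limit or range.

## Working session

There is one attempt and no reset: what is moved stays moved. The work goes in short steps, Python scripts to look and compute and a shell command to move; the robot and the scene stay as the last step left them, time stands still between calls to the robot, and variables do not carry over. Pictures are saved under pics/ and viewed, and the job is handed in when it is done.

```bash
ls; mkdir -p pics; python3 - <<'E'
from cell import manip
import cv2
print(manip.read_state())
for n in ("scene","side","wrist"):
    m=manip.camera_model(n); print(n,m)
    cv2.imwrite(f"pics/{n}0.png",manip.camera(n)[:,:,::-1])
E
```

```text
pics
{'clock': 0.0, 'joints': array([-6.65755624e-02,  3.00474992e-01,  1.52154586e+00,  5.45463506e-07,
        1.32068614e+00, -6.65886173e-02]), 'qd': array([-0.00108596,  0.00227678, -0.00172999,  0.00119814, -0.00047317,
       -0.00073325]), 'effort': array([-1.53750298e-03, -5.31805658e+01, -3.52735734e+01,  7.07558286e-02,
        2.43994006e-02, -4.79655944e-05]), 'eef_pos': array([5.49755329e+02, 2.69637919e-02, 2.04899091e+02]), 'eef_rot': array([-3.14048082e+00, -7.46745028e-05,  1.57080920e+00]), 'wrist_force': array([-0.36332127, -0.78470547,  0.31132479]), 'moment': array([-0.00468391, -0.06162185, -0.01675282]), 'finger_gap': 93.84185976069979}
scene {'fx': 380.6698812684234, 'fy': 380.6698812684234, 'cx': 322.23500830997375, 'cy': 200.44049286865052, 'cam_to_world': array([[ 8.17521274e-01,  3.89830080e-01, -4.23900312e-01,
         4.19747429e+01],
       [-5.75634403e-01,  5.30847980e-01, -6.21969015e-01,
        -7.45260807e+02],
       [-1.74356065e-02,  7.52484505e-01,  6.58379123e-01,
         8.77083093e+02],
       [ 0.00000000e+00,  0.00000000e+00,  0.000000
[... 266 characters left out ...]
01,  5.12021942e-01, -7.07474105e-01,
        -8.73624478e+02],
       [-9.45580857e-03,  8.06958208e-01,  5.90532843e-01,
         8.14939441e+02],
       [ 0.00000000e+00,  0.00000000e+00,  0.00000000e+00,
         1.00000000e+00]])}
wrist {'fx': 351.6640630167315, 'fy': 351.6640630167315, 'cx': 317.79553451565715, 'cy': 198.82390372385711, 'T_tool_cam': array([[-6.74688059e-04,  9.67091426e-01,  2.54428220e-01,
         7.29198018e+01],
       [ 9.99999376e-01,  4.26073412e-04,  1.03225851e-03,
         3.03621321e-01],
       [ 8.89883253e-04,  2.54428758e-01, -9.67091110e-01,
        -1.79367343e+02],
       [ 0.00000000e+00,  0.00000000e+00,  0.00000000e+00,
         1.00000000e+00]])}
```

View pics/scene0.png

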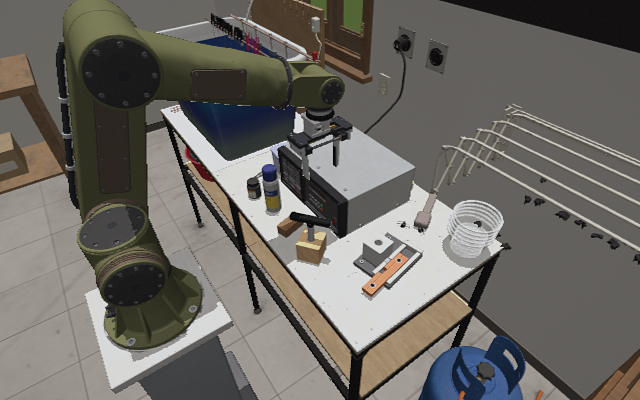

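View pics/side0.png

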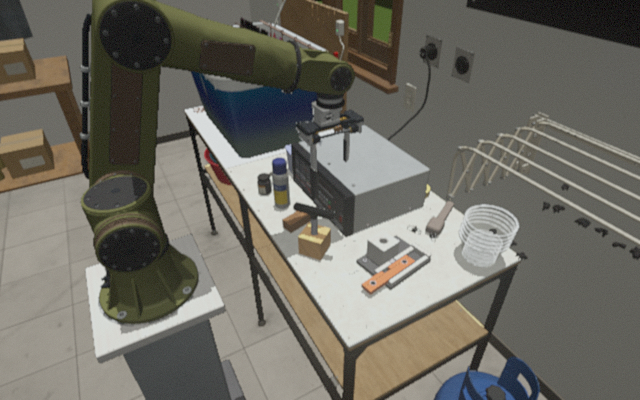

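View pics/wrist0.png

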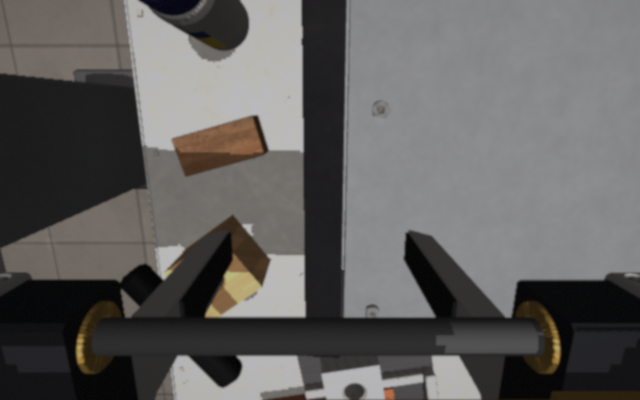

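The scene view shows the clamp block at about (388,262), the key in its stand at (311,240), the wood block at (290,225), the can at (272,190) and the jar at (254,188). A big grey appliance sits beside them. Next I'll zoom in and cast rays.

```bash
cat > h.py <<'E'
import numpy as np, cv2
from cell import manip
from scipy.spatial.transform import Rotation as R
def tool():
    s=manip.read_state(); T=np.eye(4); T[:3,:3]=R.from_euler('xyz',s['eef_rot']).as_matrix(); T[:3,3]=s['eef_pos']; return T
def c2w(n,T=None):
    m=manip.camera_model(n)
    return m, (m['cam_to_world'] if n!='wrist' else T@m['T_tool_cam'])
def ray(n,u,v,T=None):
    m,C=c2w(n,T); d=C[:3,:3]@np.array([(u-m['cx'])/m['fx'],-(v-m['cy'])/m['fy'],-1.]); return C[:3,3],d/np.linalg.norm(d)
def onz(n,u,v,z,T=None):
    o,d=ray(n,u,v,T); return o+d*(z-o[2])/d[2]
def tri(*rs):
    A=sum(np.eye(3)-np.outer(d,d) for o,d in rs); b=sum((np.eye(3)-np.outer(d,d))@o for o,d in rs); return np.linalg.solve(A,b)
def proj(n,p,T=None):
    m,C=c2w(n,T); q=np.linalg.inv(C)@np.append(p,1.); return m['cx']+m['fx']*q[0]/-q[2], m['cy']-m['fy']*q[1]/-q[2]
def crop(src,dst,x0,y0,x1,y1,k):
    im=cv2.imread(src)[y0:y1,x0:x1]; cv2.imwrite(dst,cv2.resize(im,None,fx=k,fy=k,interpolation=cv2.INTER_CUBIC))
E
python3 - <<'E'
from h import *
crop('pics/scene0.png','pics/s1.png',240,170,440,310,4)
crop('pics/side0.png','pics/d1.png',250,150,450,300,4)
print(onz('scene',388,262,12),onz('scene',365,290,19),onz('scene',344,237,0),onz('scene',415,172,150))
E
```

```text
[ 596.65014508 -262.85524161   12.        ] [ 476.48880332 -302.15682717   19.        ] [ 5.61291447e+02 -1.00226553e+02 -1.13686838e-13] [ 824.01679017 -120.15817068  150.        ]
```

View pics/s1.png

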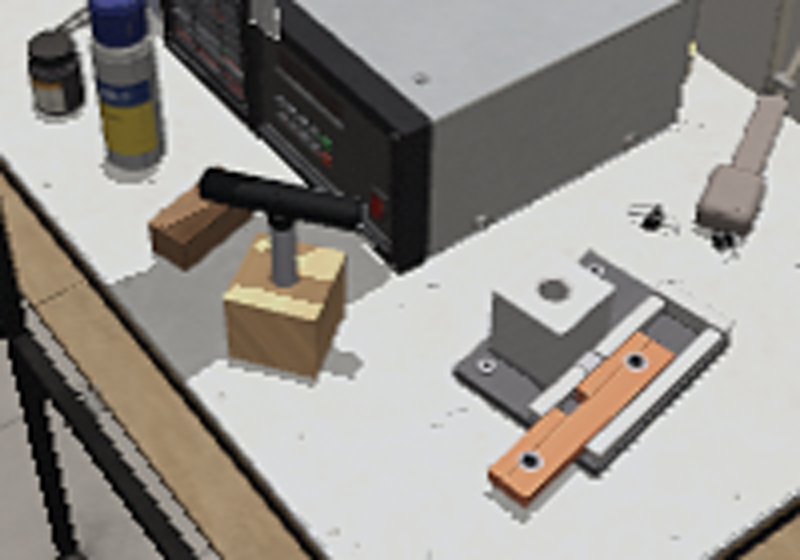

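View pics/d1.png

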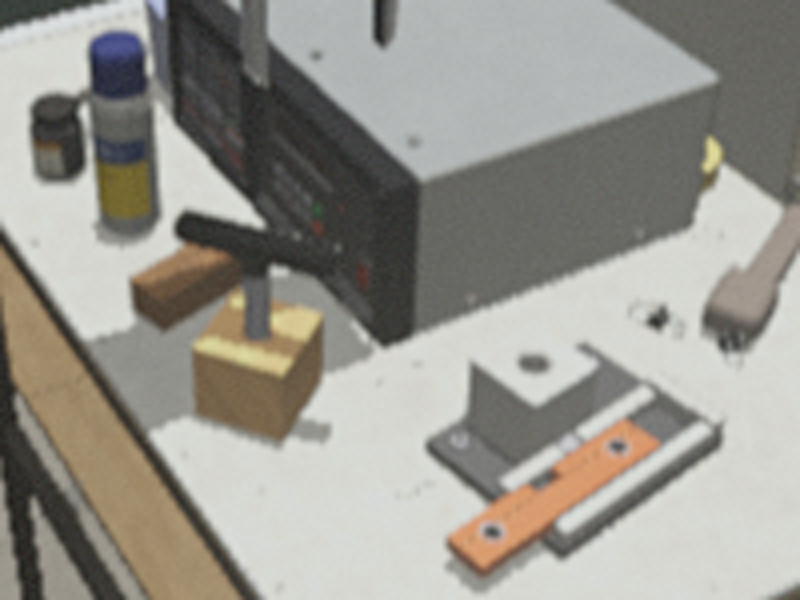

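The scene and side views show the bar's near end pointing towards the robot, at about (498,485) in the zoomed scene picture. The well is at (553,290) in the same picture. The parts box isn't visible yet. I'll move the wrist camera over the block and stand.

```bash
python3 -m pendant '[{"claw":0.094,"delta_pos":[-0.02,-0.01,-0.05],"rotation":[0,0,0]},{"claw":0.094,"delta_pos":[-0.07,-0.02,-0.09],"rotation":[0,0,0]},{"claw":0.094,"delta_pos":[-0.12,-0.03,-0.1],"rotation":[0,0,0]},{"claw":0.094,"delta_pos":[-0.17,-0.03,-0.1],"rotation":[0,0,0]},{"claw":0.094,"delta_pos":[-0.19,-0.03,-0.1],"rotation":[0,0,0]},{"claw":0.094,"delta_pos":[-0.19,-0.03,-0.1],"rotation":[0,0,0]}]'
python3 - <<'E'
from h import *
T=tool(); np.save('T1.npy',T); print(T)
cv2.imwrite('pics/w1.png',manip.camera('wrist')[:,:,::-1])
E
```

```text
clock: 0.9
eef_pos: [519.8, -190.3, 304.5]
eef_rot: [-3.14, -0.001, 1.569]
wrist_force: [0.7, 1.0, -0.0]
finger_gap: 94.2
[[ 1.39906759e-03  9.99997550e-01 -1.71537679e-03  5.19823774e+02]
 [ 9.99998852e-01 -1.39806741e-03  5.84128771e-04 -1.90322359e+02]
 [ 5.81729128e-04 -1.71619205e-03 -9.99998358e-01  3.04493195e+02]
 [ 0.00000000e+00  0.00000000e+00  0.00000000e+00  1.00000000e+00]]
```

View pics/w1.png

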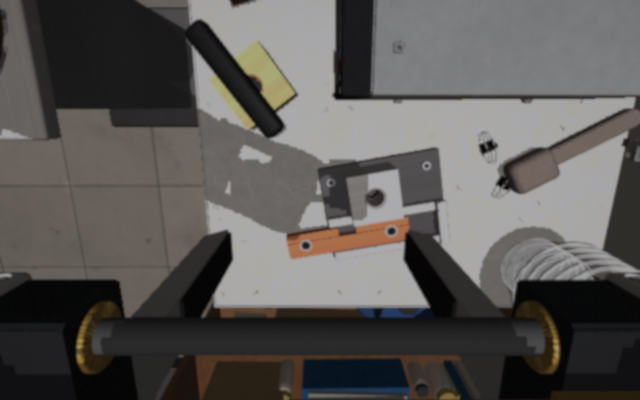

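The wrist view shows the block with its well at (376,197), the bar's near end at (290,245) and its far end at (408,228). The key handle runs from (197,32) to (275,128). I'll measure these precisely now.

```bash
python3 - <<'E'
from h import *
T=np.load('T1.npy'); im=cv2.imread('pics/w1.png'); hsv=cv2.cvtColor(im,cv2.COLOR_BGR2HSV)
def cont(mask,x0,y0,x1,y1):
    m=np.zeros(mask.shape,np.uint8); m[y0:y1,x0:x1]=mask[y0:y1,x0:x1]
    m=cv2.morphologyEx(m,cv2.MORPH_OPEN,np.ones((3,3)))
    cs,_=cv2.findContours(m,0,1); return max(cs,key=cv2.contourArea)
def rect(c,z,name):
    P=np.array([onz('wrist',*p,z,T)[:2] for p in c[:,0,:].astype(float)],np.float32)
    r=cv2.minAreaRect(P); print(name,r, cv2.boxPoints(r).round(1).tolist())
bar=cont(cv2.inRange(hsv,(3,100,80),(20,255,255)),280,210,415,265); rect(bar,26,'bar')
g=cv2.cvtColor(im,cv2.COLOR_BGR2GRAY)
hd=cont(((g<60)*255).astype(np.uint8),180,10,290,140); rect(hd,147,'handle')
st=cont(cv2.inRange(hsv,(15,60,80),(35,255,255)),190,30,305,140); rect(st,65,'stand')
top=cont(((g>180)*255).astype(np.uint8),340,165,403,225); print(cv2.minAreaRect(top)); rect(top,72,'top')
well=cont(((g<110)*255).astype(np.uint8),362,183,392,212); print(cv2.minEnclosingCircle(well)); 
for u,v in [(376,197)]: print('well',onz('wrist',u,v,72,T))
crop('pics/w1.png','pics/w1c.png',280,140,450,265,4.5)
crop('pics/w1.png','pics/w1k.png',170,0,310,150,4)
E
```

```text
bar ((561.3854370117188, -292.88934326171875), (168.84512329101562, 34.87520980834961), 9.130318641662598) [[475.29998779296875, -289.1000061035156], [480.79998779296875, -323.5], [647.5, -296.70001220703125], [642.0, -262.29998779296875]]
handle ((442.2107849121094, -94.45451354980469), (93.61666107177734, 95.60379028320312), 84.19481658935547) [[389.8999938964844, -136.1999969482422], [485.0, -145.89999389648438], [494.5, -52.70000076293945], [399.3999938964844, -43.099998474121094]]
stand ((460.5223388671875, -84.271240234375), (33.24241256713867, 70.63877868652344), 36.53593826293945) [[426.1000061035156, -65.80000305175781], [468.20001220703125, -122.5], [494.8999938964844, -102.80000305175781], [452.8999938964844, -46.0]]Traceback (most recent call last):
  File "<stdin>", line 14, in <module>
  File "<stdin>", line 6, in cont
ValueError: max() iterable argument is empty
```

```bash
python3 - <<'E'
from h import *
crop('pics/w1.png','pics/w1c.png',280,140,450,265,4.5)
crop('pics/w1.png','pics/w1k.png',170,0,310,150,4)
E
```

```text
(no output)
```

View pics/w1c.png

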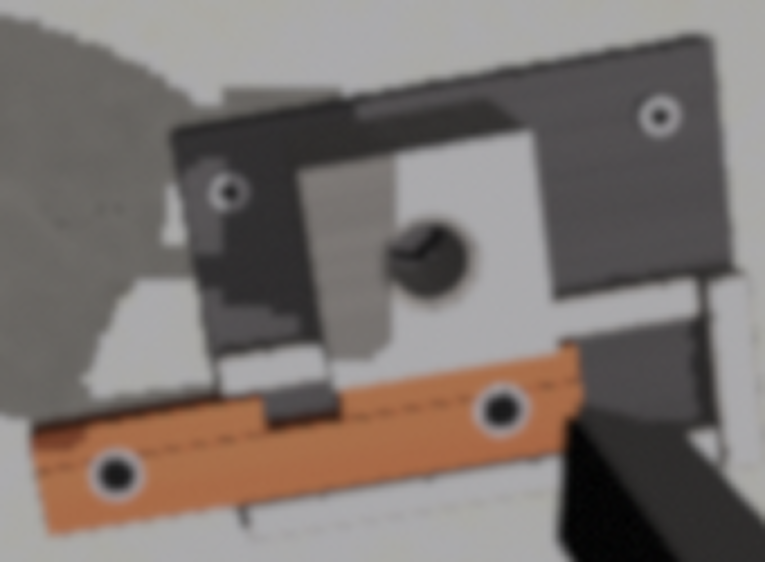

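View pics/w1k.png

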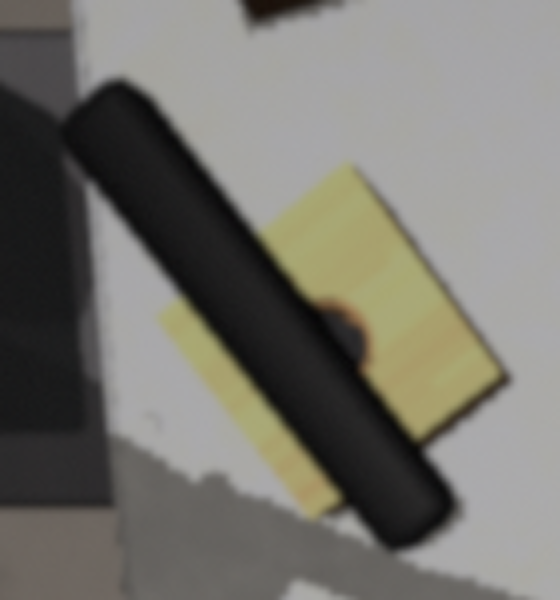

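```bash
python3 - <<'E'
from h import *
T=np.load('T1.npy')
w=onz('wrist',375.5,197.7,72,T)[:2]; print('well',w)
a=np.radians(9.13); yl=np.array([-np.cos(a),-np.sin(a)]); xl=np.array([yl[1],-yl[0]])
O=w-28*xl; b=np.array([561.4,-292.9]); print('O',O,'bar local',(b-O)@xl,(b-O)@yl)
for n,f in(('scene',(553/4+240,290/4+170)),('side',(536/4+250,363/4+150))): print(n,onz(n,*f,72))
E
python3 -m pendant '[{"claw":0.0,"delta_pos":[-0.04,-0.02,0.02],"rotation":[0,0,-0.05]},{"claw":0.0,"delta_pos":[-0.08,-0.05,0.06],"rotation":[0,0,-0.1]},{"claw":0.0,"delta_pos":[-0.121,-0.074,0.12],"rotation":[0,0,-0.159]},{"claw":0.0,"delta_pos":[-0.121,-0.074,0.18],"rotation":[0,0,-0.159]},{"claw":0.0,"delta_pos":[-0.121,-0.074,0.24],"rotation":[0,0,-0.159]},{"claw":0.0,"delta_pos":[-0.121,-0.074,0.25],"rotation":[0,0,-0.159]}]' 30
python3 - <<'E'
from h import *
T=tool(); np.save('T2.npy',T); print(T.round(3))
cv2.imwrite('pics/w2.png',manip.camera('wrist')[:,:,::-1])
cv2.imwrite('pics/s2.png',manip.camera('scene')[:,:,::-1])
crop('pics/s2.png','pics/s2c.png',240,170,440,310,4)
E
```

```text
well [ 589.03188643 -224.30762417]
O [ 593.47478794 -251.95288825] bar local -35.33887834112895 38.16571314206599
scene [ 584.18114228 -227.41277056   72.        ]
side [ 588.05256289 -226.78106641   72.        ]
clock: 1.7
eef_pos: [444.8, -307.9, 51.9]
eef_rot: [-3.137, -0.005, 1.731]
wrist_force: [1.2, -0.2, 0.7]
finger_gap: 37.3
[[-1.59000e-01  9.87000e-01 -5.00000e-03  4.44829e+02]
 [ 9.87000e-01  1.59000e-01  4.00000e-03 -3.07872e+02]
 [ 5.00000e-03 -5.00000e-03 -1.00000e+00  5.18860e+01]
 [ 0.00000e+00  0.00000e+00  0.00000e+00  1.00000e+00]]
```

View pics/w2.png

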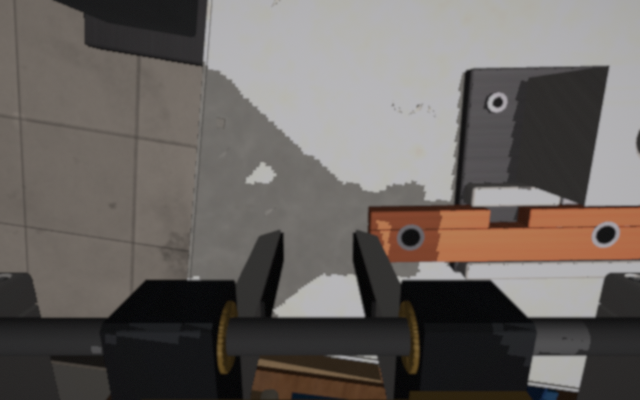

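View pics/s2c.png

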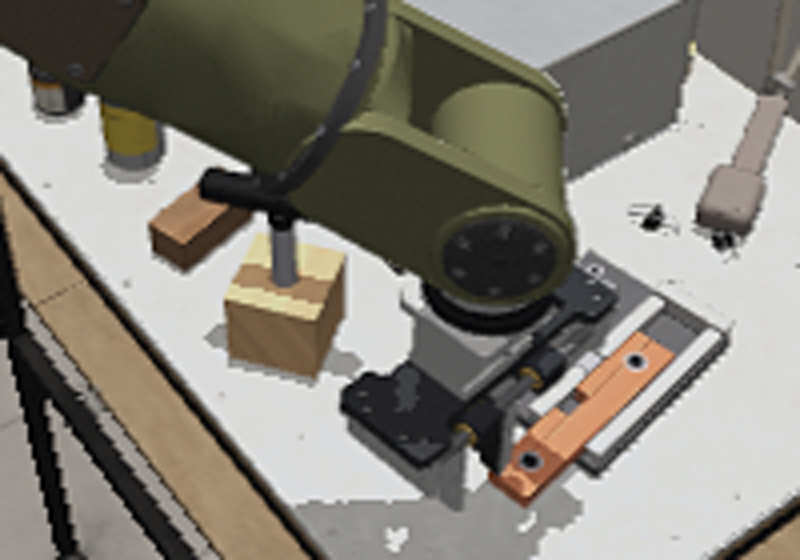

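The bar is at local (-35.3, 38.2), so it is on the channel axis and needs about 38 mm of travel. I'll close the fingers, lower and push.

```bash
python3 -m pendant '[{"claw":0.0,"delta_pos":[-0.003,-0.003,0.0],"rotation":[0,0,0]},{"claw":0.0,"delta_pos":[-0.003,-0.003,0.0],"rotation":[0,0,0]},{"claw":0.0,"delta_pos":[-0.003,-0.003,0.02],"rotation":[0,0,0]},{"claw":0.0,"delta_pos":[-0.003,-0.003,0.041],"rotation":[0,0,0]},{"claw":0.0,"delta_pos":[-0.003,-0.003,0.041],"rotation":[0,0,0]}]'
python3 -m pendant '[{"claw":0.0,"delta_pos":[0,0.01,0],"rotation":[0,0,0]},{"claw":0.0,"delta_pos":[0,0.02,0],"rotation":[0,0,0]},{"claw":0.0,"delta_pos":[0,0.03,0],"rotation":[0,0,0]},{"claw":0.0,"delta_pos":[0,0.037,0],"rotation":[0,0,0]},{"claw":0.0,"delta_pos":[0,0.037,0],"rotation":[0,0,0]}]'
```

```text
clock: 2.42
eef_pos: [443.2, -312.3, 13.4]
eef_rot: [-3.139, -0.003, 1.731]
wrist_force: [0.5, -0.4, 0.1]
finger_gap: 0.1
clock: 3.05
eef_pos: [480.3, -306.2, 13.2]
eef_rot: [-3.139, -0.003, 1.731]
wrist_force: [0.1, 1.0, -0.2]
finger_gap: 0.5
```

```bash
python3 -m pendant '[{"claw":0.0,"delta_pos":[0,0.008,0],"rotation":[0,0,0]},{"claw":0.0,"delta_pos":[0,0.014,0],"rotation":[0,0,0]},{"claw":0.0,"delta_pos":[0,0.018,0],"rotation":[0,0,0]}]'
python3 - <<'E'
from h import *
T=tool(); print(manip.read_state()['wrist_force'])
cv2.imwrite('pics/w3.png',manip.camera('wrist')[:,:,::-1])
E
```

```text
clock: 3.42
eef_pos: [498.3, -303.2, 13.1]
eef_rot: [-3.139, -0.003, 1.731]
wrist_force: [-2.4, 0.4, 1.0]
finger_gap: 0.3
[-2.3601728   0.36653727  1.02084032]
```

View pics/w3.png

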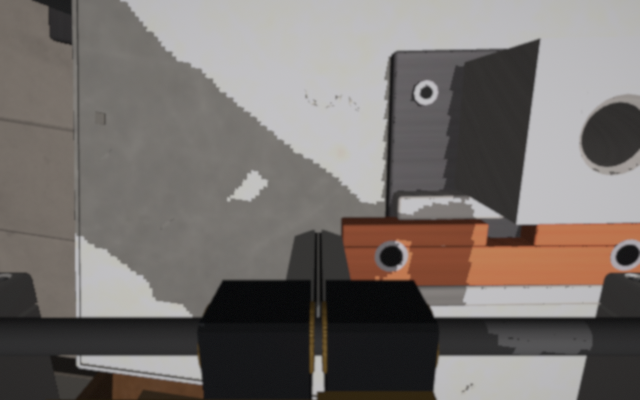

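The fingers are against the bar's end at (343,235). I'll keep pushing gently until the force rises.

```bash
python3 -m pendant '[{"claw":0.0,"delta_pos":[0,0.004,0],"rotation":[0,0,0]},{"claw":0.0,"delta_pos":[0,0.007,0],"rotation":[0,0,0]},{"claw":0.0,"delta_pos":[0,0.009,0],"rotation":[0,0,0]}]'
python3 -m pendant '[{"claw":0.0,"delta_pos":[0,0.002,0],"rotation":[0,0,0]},{"claw":0.0,"delta_pos":[0,0.003,0],"rotation":[0,0,0]}]'
python3 -m pendant '[{"claw":0.0,"delta_pos":[0,0.0015,0],"rotation":[0,0,0]},{"claw":0.0,"delta_pos":[0,0.003,0],"rotation":[0,0,0]}]'
```

```text
clock: 3.85
eef_pos: [504.3, -302.2, 13.0]
eef_rot: [-3.131, -0.005, 1.732]
wrist_force: [-37.9, -5.5, 19.7]
finger_gap: 0.5
clock: 4.1
eef_pos: [504.1, -302.3, 13.0]
eef_rot: [-3.124, -0.007, 1.731]
wrist_force: [-33.3, -3.0, 18.5]
finger_gap: 0.5
clock: 4.35
eef_pos: [504.1, -302.4, 13.0]
eef_rot: [-3.118, -0.009, 1.731]
wrist_force: [-33.7, -3.7, 18.9]
finger_gap: 0.4
```

Contact stopped at TCP x=504.2. The predicted bar end at home is x≈515, which leaves about 11 mm for the finger's half-thickness, and the reaction was 38 N. So the bar is home. I'll back off and rise to look.

```bash
python3 -m pendant '[{"claw":0.0,"delta_pos":[0,-0.01,0],"rotation":[0,0,0]},{"claw":0.0,"delta_pos":[0,-0.025,0],"rotation":[0,0,0]},{"claw":0.0,"delta_pos":[0,-0.03,-0.04],"rotation":[0,0,0]},{"claw":0.0,"delta_pos":[0.0,-0.03,-0.1],"rotation":[0,0,0]},{"claw":0.0,"delta_pos":[0.0,-0.03,-0.16],"rotation":[0,0,0]},{"claw":0.0,"delta_pos":[0.04,-0.01,-0.22],"rotation":[0,0,0]},{"claw":0.094,"delta_pos":[0.08,0.01,-0.27],"rotation":[0,0,0]},{"claw":0.094,"delta_pos":[0.13,0.02,-0.29],"rotation":[0,0,0]},{"claw":0.094,"delta_pos":[0.17,0.02,-0.29],"rotation":[0,0,0]},{"claw":0.094,"delta_pos":[0.17,0.02,-0.29],"rotation":[0,0,0]}]'
python3 - <<'E'
from h import *
T=tool(); np.save('T4.npy',T); print(T.round(3).tolist())
cv2.imwrite('pics/w4.png',manip.camera('wrist')[:,:,::-1])
E
```

```text
clock: 5.6
eef_pos: [503.7, -130.6, 304.9]
eef_rot: [-3.12, -0.008, 1.734]
wrist_force: [0.3, -0.1, 0.6]
finger_gap: 36.8
[[-0.163, 0.986, -0.023, 503.708], [0.987, 0.163, 0.005, -130.586], [0.008, -0.022, -1.0, 304.9], [0.0, 0.0, 0.0, 1.0]]
```

View pics/w4.png

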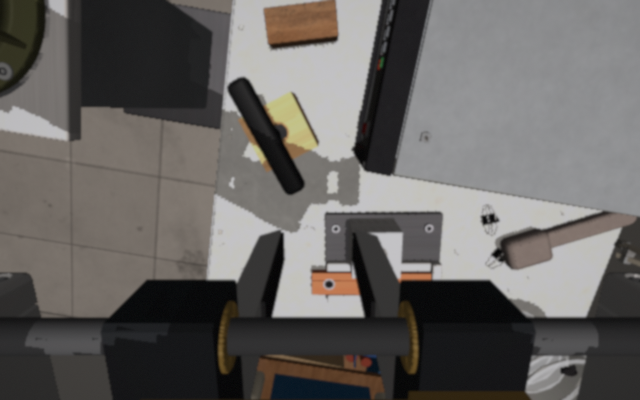

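The handle runs from (238,85) to (295,187), the wood block is at (301,22), and one finger hides the well. I'll triangulate the handle from the two views.

```bash
python3 - <<'E'
from h import *
crop('pics/w4.png','pics/w4k.png',215,65,335,205,4)
def handle(f,x0,y0,x1,y1,thr=70):
    g=cv2.cvtColor(cv2.imread(f),cv2.COLOR_BGR2GRAY); m=np.zeros(g.shape,np.uint8); m[y0:y1,x0:x1]=(g[y0:y1,x0:x1]<thr)*255
    m=cv2.morphologyEx(m,cv2.MORPH_OPEN,np.ones((9,9)))
    c=max(cv2.findContours(m,0,1)[0],key=cv2.contourArea); return cv2.minAreaRect(c)
T1=np.load('T1.npy');T4=np.load('T4.npy')
r1=handle('pics/w1.png',193,10,290,140,45); r4=handle('pics/w4.png',226,70,310,200); print(r1,r4)
for r,T in((r1,T1),(r4,T4)):
    b=cv2.boxPoints(r); e=sorted([(np.linalg.norm(b[i]-b[(i+1)%4]),tuple((b[i]+b[(i+1)%4])/2)) for i in range(4)])[:2]
    P=[onz('wrist',*p[1],144,T) for p in e]; print([p.round(1) for p in P],(P[0]+P[1])/2,np.linalg.norm(P[0]-P[1]),np.degrees(np.arctan2(*(P[0]-P[1])[[1,0]])))
print(tri(ray('wrist',*r1[0],T1),ray('wrist',*r4[0],T4)))
print('stand',onz('wrist',253.25,86.2,65,T1))
E
```

```text
((236.2333526611328, 77.20779418945312), (137.43563842773438, 27.567035675048828), 52.07353591918945) ((269.5163269042969, 134.08456420898438), (127.35897827148438, 31.213298797607422), 60.64224624633789)
[array([410.2, -45.8, 144. ]), array([ 482. , -140.3,  144. ])] [446.11209189 -93.07498614 144.        ] 118.6996072330993 127.24503596210513
[array([ 484.3, -139.7,  144. ]), array([411.4, -45.4, 144. ])] [447.82858908 -92.53342479 144.        ] 119.20174676286089 -52.32065009907685
[445.86333572 -91.08022213 145.14847412]
stand [445.9750017  -94.97673352  65.        ]
```

View pics/w4k.png

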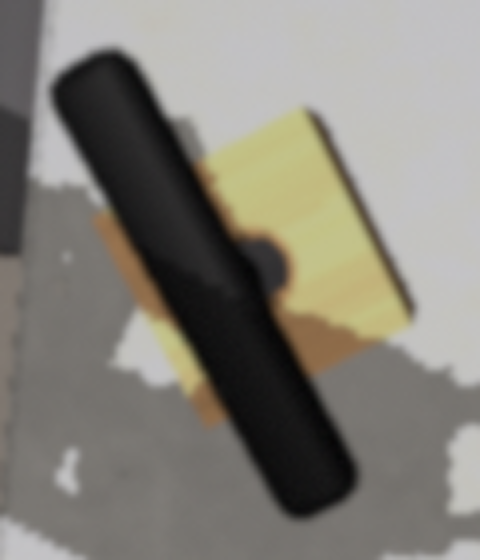

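The handle centre is about (446.5,-92.8), with its axis at -52.3° and a length of 119 mm (120 given). The stand centre agrees at (446,-95). Next I'll take one closer look at the well with the fingers open.

```bash
cat >> h.py <<'E'
def rel(p,yaw):
    T=tool(); Rt=R.from_euler('xyz',[np.pi,0,yaw]).as_matrix()
    print('delta',(T[:3,:3].T@(np.array(p)-T[:3,3])/1000).round(4).tolist(),'rot',R.from_matrix(T[:3,:3].T@Rt).as_rotvec().round(4).tolist())
E
python3 -c "
from h import *
rel([588,-200,235],1.731)
print(onz('wrist',337,97,0,np.load('T1.npy')))"
```

```text
delta [-0.0813, 0.0737, 0.0671] rot [-0.0227, -0.0083, 0.0023]
[ 544.53119618 -105.33780536    0.        ]
```

```bash
python3 -m pendant '[{"claw":0.094,"delta_pos":[-0.03,0.03,0.02],"rotation":[-0.0227,-0.0083,0.002]},{"claw":0.094,"delta_pos":[-0.06,0.055,0.045],"rotation":[-0.0227,-0.0083,0.002]},{"claw":0.094,"delta_pos":[-0.081,0.074,0.067],"rotation":[-0.0227,-0.0083,0.002]},{"claw":0.094,"delta_pos":[-0.081,0.074,0.067],"rotation":[-0.0227,-0.0083,0.002]},{"claw":0.094,"delta_pos":[-0.081,0.074,0.067],"rotation":[-0.0227,-0.0083,0.002]}]'
python3 - <<'E'
from h import *
T=tool(); np.save('T5.npy',T); print(T.round(3).tolist())
cv2.imwrite('pics/w5.png',manip.camera('wrist')[:,:,::-1])
E
```

```text
clock: 6.28
eef_pos: [587.9, -200.2, 235.4]
eef_rot: [3.141, -0.0, 1.731]
wrist_force: [-0.4, -0.3, -0.7]
finger_gap: 90.8
[[-0.159, 0.987, 0.0, 587.922], [0.987, 0.159, 0.0, -200.166], [0.0, 0.0, -1.0, 235.372], [0.0, 0.0, 0.0, 1.0]]
```

View pics/w5.png

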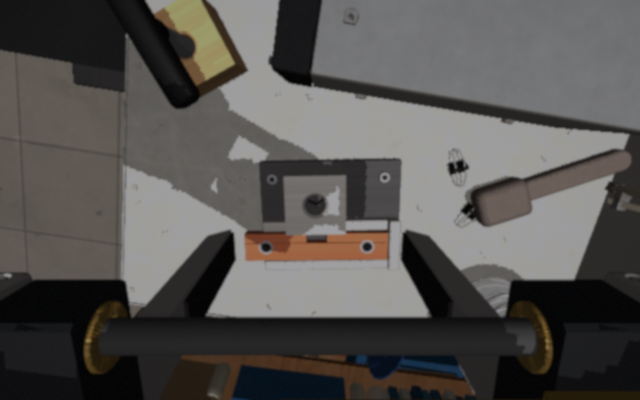

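The bar now lies against the stop at (388,245), and the notch faces the bolt at (317,238). The well is at about (315,204). I'll measure its centre.

```bash
python3 - <<'E'
from h import *
T=np.load('T5.npy'); T1=np.load('T1.npy')
crop('pics/w5.png','pics/w5c.png',255,150,405,275,5)
im=cv2.imread('pics/w5.png'); g=cv2.cvtColor(im,cv2.COLOR_BGR2GRAY)
m=np.zeros(g.shape,np.uint8); m[188:220,298:332]=(g[188:220,298:332]<95)*255
c=max(cv2.findContours(m,0,1)[0],key=cv2.contourArea); e=cv2.minEnclosingCircle(c); print(e, cv2.fitEllipse(c))
# bar
hsv=cv2.cvtColor(im,cv2.COLOR_BGR2HSV); b=cv2.inRange(hsv,(3,100,60),(20,255,255)); b[:228]=0;b[265:]=0
c=max(cv2.findContours(b,0,1)[0],key=cv2.contourArea)
P=np.array([onz('wrist',*p,26,T)[:2] for p in c[:,0].astype(float)],np.float32); r=cv2.minAreaRect(P); print(r)
for q in (e[0],): print('well',onz('wrist',*q,72,T), tri(ray('wrist',*q,T),ray('wrist',375.5,197.7,T1)))
E
```

```text
((314.4154968261719, 205.4014129638672), 12.873098373413086) ((313.81524658203125, 205.18234252929688), (23.21517562866211, 25.182846069335938), 12.921177864074707)
((599.9450073242188, -286.405029296875), (168.82720947265625, 35.12477111816406), 10.035643577575684)
well [ 588.21922974 -224.54908629   72.        ] [ 588.0278619  -223.0055288    77.21475305]
```

View pics/w5c.png

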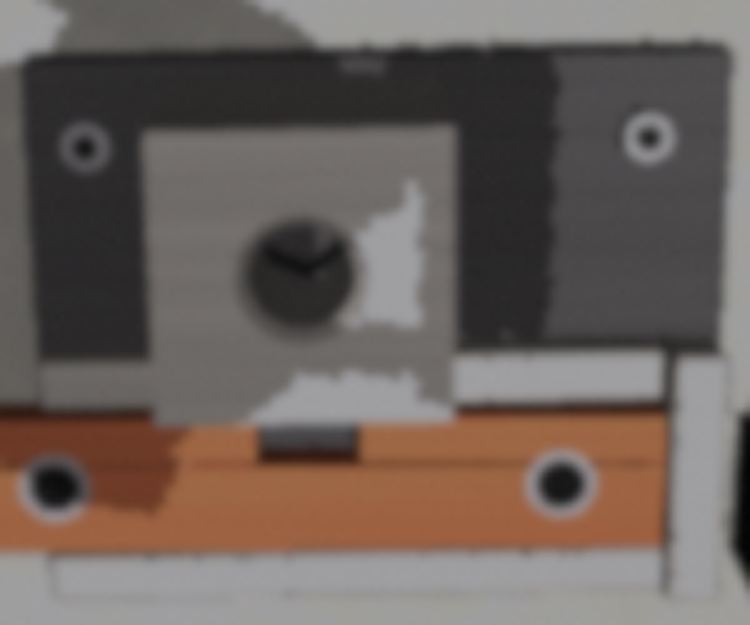

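The well is at about (588.8,-224.5): the rim, the housing diagonals and the bar-based estimate agree within about 1 mm. Now to the key.

```bash
python3 -c "
from h import *
rel([446.5,-92.8,235],2.229)"
```

```text
delta [0.1283, -0.1226, 0.0008] rot [0.001, 0.0009, -0.4981]
```

```bash
python3 -m pendant '[{"claw":0.094,"delta_pos":[0.03,-0.03,0.0],"rotation":[0,0,-0.12]},{"claw":0.094,"delta_pos":[0.065,-0.065,0.0],"rotation":[0,0,-0.25]},{"claw":0.094,"delta_pos":[0.1,-0.1,0.0],"rotation":[0,0,-0.38]},{"claw":0.094,"delta_pos":[0.1283,-0.1226,0.0],"rotation":[0,0,-0.498]},{"claw":0.094,"delta_pos":[0.1283,-0.1226,0.0],"rotation":[0,0,-0.498]},{"claw":0.094,"delta_pos":[0.1283,-0.1226,0.0],"rotation":[0,0,-0.498]}]'
python3 - <<'E'
from h import *
rel([446.5,-92.8,126],2.229)
for n in('wrist','scene'): cv2.imwrite(f'pics/{n}6.png',manip.camera(n)[:,:,::-1])
crop('pics/scene6.png','pics/scene6c.png',240,120,440,270,4)
E
```

```text
clock: 7.08
eef_pos: [446.9, -93.0, 236.7]
eef_rot: [3.14, 0.003, 2.228]
wrist_force: [0.3, -1.3, 0.4]
finger_gap: 93.7
delta [0.0007, -0.0004, 0.1107] rot [0.0018, 0.0027, -0.0012]
```

View pics/wrist6.png

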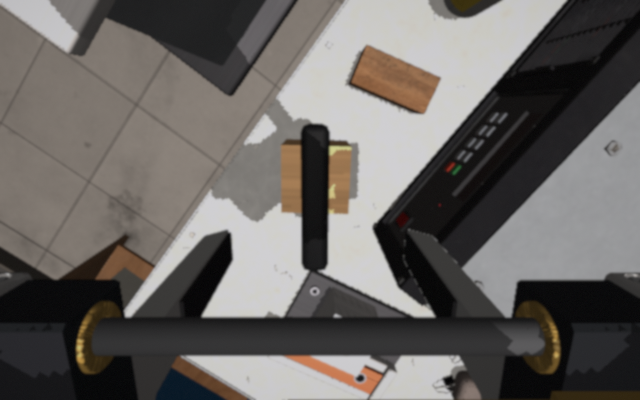

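View pics/scene6c.png

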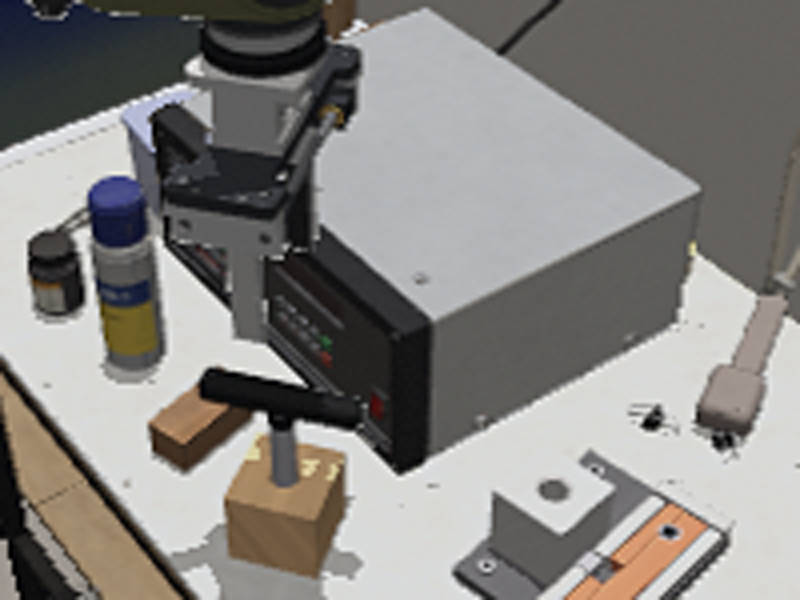

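The handle is aligned with the jaw plane (cols 303–328), with its ends at rows 125 and 270. The pale parts box is at the far left, well clear. I'll check the position and then descend.

```bash
python3 - <<'E'
from h import *
T=tool(); crop('pics/wrist6.png','pics/w6c.png',270,110,360,280,3)
g=cv2.cvtColor(cv2.imread('pics/wrist6.png'),cv2.COLOR_BGR2GRAY); m=np.zeros(g.shape,np.uint8); m[115:276,295:335]=(g[115:276,295:335]<50)*255
m=cv2.morphologyEx(m,cv2.MORPH_OPEN,np.ones((9,9)))
c=max(cv2.findContours(m,0,1)[0],key=cv2.contourArea); x,y,w,h=cv2.boundingRect(c); print(x,y,w,h,cv2.minAreaRect(c))
a=onz('wrist',x+w/2,y,146,T);b=onz('wrist',x+w/2,y+h,146,T);print(a,b,np.linalg.norm(a-b),(a+b)/2)
E
python3 -m pendant '[{"claw":0.094,"delta_pos":[0,0,0.04],"rotation":[0.001,0.002,0]},{"claw":0.094,"delta_pos":[0,0,0.08],"rotation":[0.001,0.002,0]},{"claw":0.094,"delta_pos":[0.0,0.0,0.108],"rotation":[0.001,0.002,0]},{"claw":0.094,"delta_pos":[0.0,0.0,0.1105],"rotation":[0.001,0.002,0]},{"claw":0.094,"delta_pos":[0.0,0.0,0.1105],"rotation":[0.001,0.002,0]}]'
```

```text
302 125 26 144 ((314.5, 196.5), (143.0, 25.0), 90.0)
[408.77188263 -47.76917649 146.        ] [ 480.53502862 -141.36876393  146.        ] 117.94418972885732 [444.65345562 -94.56897021 146.        ]
clock: 7.8
eef_pos: [447.8, -93.7, 126.2]
eef_rot: [3.141, 0.0, 2.227]
wrist_force: [1.1, 0.4, -0.1]
finger_gap: 94.1
```

```bash
python3 -m pendant '[{"claw":0.094,"delta_pos":[0.001,-0.001,0],"rotation":[0,0,0]},{"claw":0.02,"delta_pos":[0.001,-0.001,0],"rotation":[0,0,0]},{"claw":0.01,"delta_pos":[0.001,-0.001,0],"rotation":[0,0,0]},{"claw":0.01,"delta_pos":[0.001,-0.001,0],"rotation":[0,0,0]},{"claw":0.01,"delta_pos":[0.001,-0.001,0],"rotation":[0,0,0]},{"claw":0.01,"delta_pos":[0.001,-0.001,0],"rotation":[0,0,0]}]' 50
```

```text
clock: 8.55
eef_pos: [446.3, -93.5, 126.2]
eef_rot: [3.141, -0.0, 2.227]
wrist_force: [-0.2, -0.7, -0.1]
finger_gap: 47.6
```

```bash
python3 -m pendant '[{"claw":0.01,"delta_pos":[0,0,0],"rotation":[0,0,0]},{"claw":0.01,"delta_pos":[0,0,0],"rotation":[0,0,0]},{"claw":0.01,"delta_pos":[0,0,0],"rotation":[0,0,0]},{"claw":0.01,"delta_pos":[0,0,0],"rotation":[0,0,0]},{"claw":0.01,"delta_pos":[0,0,0],"rotation":[0,0,0]}]' 50
```

```text
clock: 9.18
eef_pos: [446.3, -93.5, 126.3]
eef_rot: [3.141, -0.0, 2.227]
wrist_force: [0.3, -0.5, -0.4]
finger_gap: 21.5
```

Gripped at 21.5 mm (the handle is 22). Now I'll lift it.

```bash
python3 -m pendant '[{"claw":0.01,"delta_pos":[0,0,-0.02],"rotation":[0,0,0]},{"claw":0.01,"delta_pos":[0,0,-0.045],"rotation":[0,0,0]},{"claw":0.01,"delta_pos":[0,0,-0.075],"rotation":[0,0,0]},{"claw":0.01,"delta_pos":[0,0,-0.09],"rotation":[0,0,0]},{"claw":0.01,"delta_pos":[0,0,-0.09],"rotation":[0,0,0]}]' 50
python3 - <<'E'
from h import *
rel([588.8,-224.5,210],2.229); print(manip.read_state()['joints'])
for n in('side','scene'): cv2.imwrite(f'pics/{n}7.png',manip.camera(n)[:,:,::-1])
crop('pics/scene7.png','pics/scene7c.png',240,120,440,270,4)
E
```

```text
clock: 9.8
eef_pos: [446.5, -93.5, 216.3]
eef_rot: [3.141, 0.001, 2.227]
wrist_force: [-0.1, -1.4, -4.3]
finger_gap: 21.6
delta [-0.1906, 0.0329, 0.0065] rot [0.0008, 0.0006, -0.0019]
[-2.87008253e-01  7.88595229e-02  1.75802097e+00  2.93958981e-04
  1.30377293e+00 -9.43340342e-01]
```

View pics/scene7c.png

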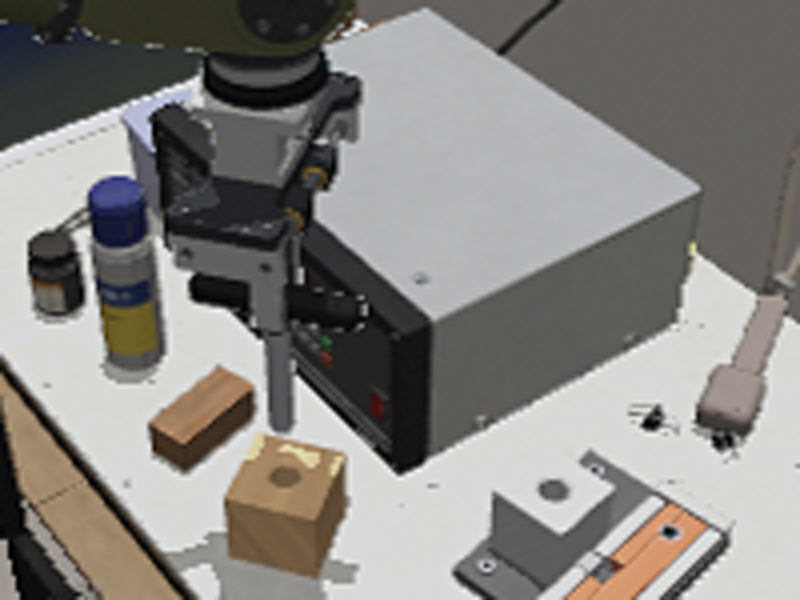

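The key is held, hanging straight, and the force reading shows its weight of about 4 N. I'll move over the well.

```bash
python3 -m pendant '[{"claw":0.01,"delta_pos":[-0.03,0.005,0],"rotation":[0.001,0,-0.002]},{"claw":0.01,"delta_pos":[-0.07,0.012,0],"rotation":[0.001,0,-0.002]},{"claw":0.01,"delta_pos":[-0.11,0.019,0],"rotation":[0.001,0,-0.002]},{"claw":0.01,"delta_pos":[-0.15,0.026,0],"rotation":[0.001,0,-0.002]},{"claw":0.01,"delta_pos":[-0.18,0.031,0],"rotation":[0.001,0,-0.002]},{"claw":0.01,"delta_pos":[-0.1906,0.0329,0.01],"rotation":[0.001,0,-0.002]},{"claw":0.01,"delta_pos":[-0.1906,0.0329,0.025],"rotation":[0.001,0,-0.002]},{"claw":0.01,"delta_pos":[-0.1906,0.0329,0.03],"rotation":[0.001,0,-0.002]},{"claw":0.01,"delta_pos":[-0.1906,0.0329,0.03],"rotation":[0.001,0,-0.002]}]' 60
python3 - <<'E'
from h import *
rel([588.8,-224.5,180],2.229)
for n in('side','scene'):
    cv2.imwrite(f'pics/{n}8.png',manip.camera(n)[:,:,::-1])
crop('pics/scene8.png','pics/scene8c.png',320,180,440,290,5)
crop('pics/side8.png','pics/side8c.png',320,190,440,300,5)
E
```

```text
clock: 11.02
eef_pos: [587.8, -223.7, 184.5]
eef_rot: [-3.14, -0.002, 2.229]
wrist_force: [0.0, 0.9, -3.6]
finger_gap: 21.8
delta [-0.0013, 0.0003, 0.0045] rot [-0.0019, -0.002, 0.0005]
```

View pics/scene8c.png

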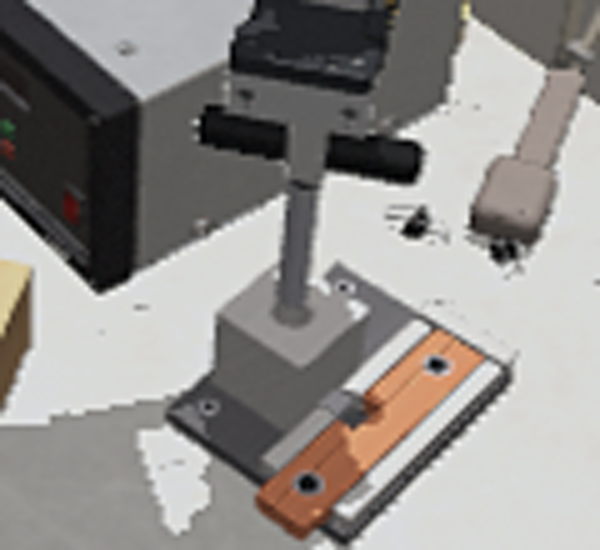

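View pics/side8c.png

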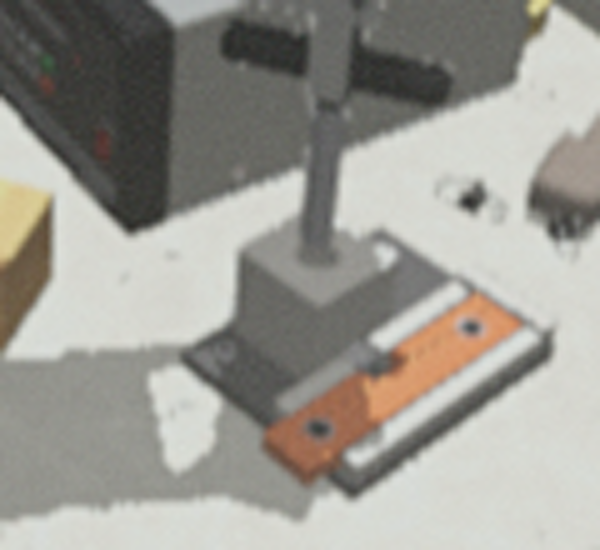

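The tip stands right over the well in both views. I'll descend and watch the force.

```bash
python3 -m pendant '[{"claw":0.01,"delta_pos":[-0.0013,0.0003,0.005],"rotation":[-0.002,-0.002,0]},{"claw":0.01,"delta_pos":[-0.0013,0.0003,0.01],"rotation":[-0.002,-0.002,0]},{"claw":0.01,"delta_pos":[-0.0013,0.0003,0.016],"rotation":[-0.002,-0.002,0]},{"claw":0.01,"delta_pos":[-0.0013,0.0003,0.02],"rotation":[-0.002,-0.002,0]}]' 60
```

```text
clock: 11.62
eef_pos: [589.1, -224.8, 164.8]
eef_rot: [3.141, 0.001, 2.229]
wrist_force: [0.5, 0.9, -3.2]
finger_gap: 21.6
```

```bash
python3 -m pendant '[{"claw":0.01,"delta_pos":[0,0,0.008],"rotation":[0,0,0]},{"claw":0.01,"delta_pos":[0,0,0.016],"rotation":[0,0,0]},{"claw":0.01,"delta_pos":[0,0,0.022],"rotation":[0,0,0]},{"claw":0.01,"delta_pos":[0,0,0.026],"rotation":[0,0,0]}]' 60
python3 -m pendant '[{"claw":0.01,"delta_pos":[0,0,0.002],"rotation":[0,0,0]},{"claw":0.01,"delta_pos":[0,0,0.005],"rotation":[0,0,0]},{"claw":0.01,"delta_pos":[0,0,0.006],"rotation":[0,0,0]}]' 60
```

```text
clock: 12.12
eef_pos: [589.1, -224.8, 138.4]
eef_rot: [3.141, 0.001, 2.229]
wrist_force: [0.3, 0.5, -4.3]
finger_gap: 22.1
clock: 12.5
eef_pos: [589.4, -224.6, 132.6]
eef_rot: [3.14, 0.001, 2.229]
wrist_force: [0.4, 1.8, -0.6]
finger_gap: 21.2
```

First contact, with the tip at about 31 mm. I'll press lightly and turn clockwise.

```bash
python3 -m pendant '[{"claw":0.01,"delta_pos":[0,0,0.002],"rotation":[0,0,0]},{"claw":0.01,"delta_pos":[0,0,0.003],"rotation":[0,0,0.05]},{"claw":0.01,"delta_pos":[0,0,0.003],"rotation":[0,0,0.1]}]' 60
```

```text
clock: 12.88
eef_pos: [589.7, -224.4, 129.6]
eef_rot: [3.139, 0.001, 2.128]
wrist_force: [2.3, 2.4, -3.9]
finger_gap: 21.4
```

```bash
python3 -m pendant '[{"claw":0.01,"delta_pos":[0,0,0.002],"rotation":[0,0,0.05]},{"claw":0.01,"delta_pos":[0,0,0.003],"rotation":[0,0,0.1]},{"claw":0.01,"delta_pos":[0,0,0.003],"rotation":[0,0,0.1]}]' 60
```

```text
clock: 13.25
eef_pos: [590.1, -224.5, 127.8]
eef_rot: [3.138, 0.002, 2.027]
wrist_force: [-1.2, 2.0, 6.0]
finger_gap: 21.6
```

```bash
python3 -m pendant '[{"claw":0.01,"delta_pos":[0,0,0.002],"rotation":[0,0,0.08]},{"claw":0.01,"delta_pos":[0,0,0.002],"rotation":[0,0,0.16]},{"claw":0.01,"delta_pos":[0,0,0.002],"rotation":[0,0,0.2]}]' 60
python3 -c "
from h import *
print(manip.read_state()['moment'])
cv2.imwrite('pics/side9.png',manip.camera('side')[:,:,::-1])
crop('pics/side9.png','pics/side9c.png',320,190,440,300,5)
cv2.imwrite('pics/scene9.png',manip.camera('scene')[:,:,::-1])
crop('pics/scene9.png','pics/scene9c.png',320,180,440,290,5)
"
```

```text
clock: 13.62
eef_pos: [590.2, -224.7, 126.8]
eef_rot: [3.138, 0.002, 1.826]
wrist_force: [-2.0, 1.3, 5.0]
finger_gap: 21.5
[0.41702685 0.73465551 0.092647  ]
```

View pics/side9c.png

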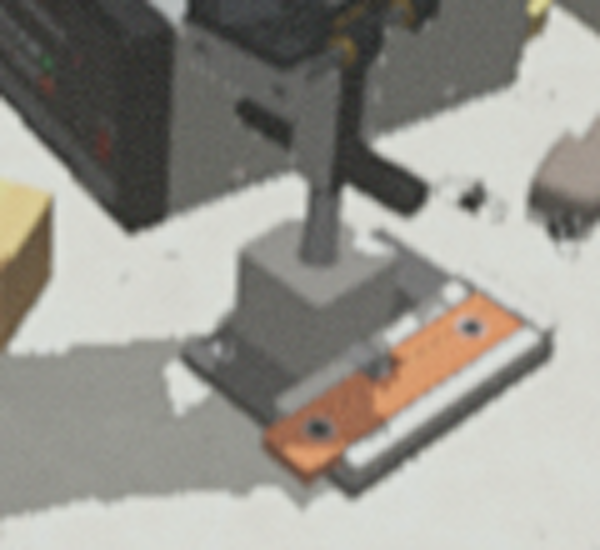

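View pics/scene9c.png

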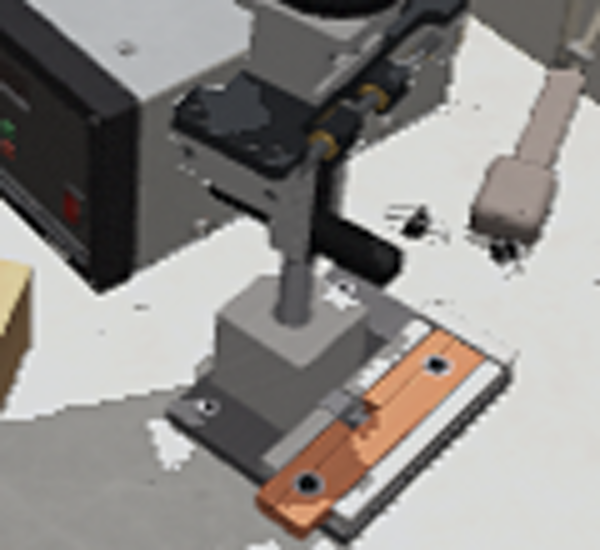

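The force stays small while the tip by reckoning is at about 25.5 mm, below the 31 mm resting height, so the hexagon seems partly in. I'll ease the twist and press deeper.

```bash
python3 -m pendant '[{"claw":0.01,"delta_pos":[0,0,0.003],"rotation":[0,0,-0.05]},{"claw":0.01,"delta_pos":[0,0,0.005],"rotation":[0,0,-0.08]},{"claw":0.01,"delta_pos":[0,0,0.005],"rotation":[0,0,-0.04]}]' 60
python3 -c "
from h import *
print(manip.read_state()['moment'])"
```

```text
clock: 14.1
eef_pos: [590.7, -225.3, 124.6]
eef_rot: [3.136, 0.005, 1.866]
wrist_force: [-5.6, 2.1, 18.1]
finger_gap: 21.1
[0.57445164 1.59840014 0.23555084]
```

```bash
python3 -c "
from h import *
np.save('T10.npy',tool())
cv2.imwrite('pics/wrist10.png',manip.camera('wrist')[:,:,::-1])
"
```

```text
(no output)
```

View pics/wrist10.png

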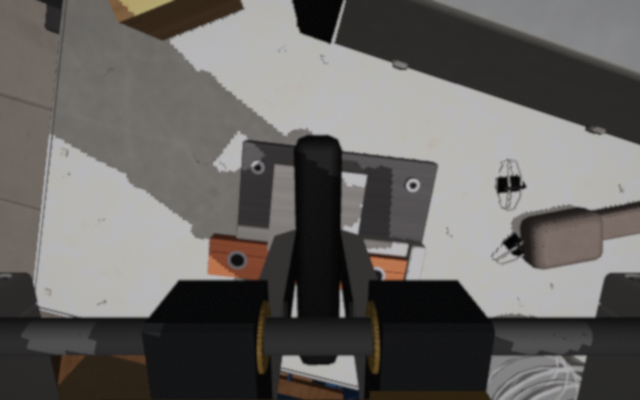

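```bash
python3 - <<'E'
from h import *
m=manip.camera_model('wrist'); C=np.linalg.inv(m['T_tool_cam'])
def pr(p):
    q=C@np.append(p,1.); return (m['cx']+m['fx']*q[0]/-q[2], m['cy']-m['fy']*q[1]/-q[2])
for s in (0,3,6,10):
    for c in (0,):
        h=-15.7-s
        print(s,[np.round(pr(p),1).tolist() for p in ([c+60,0,h-10],[c+60,0,h+10],[c-60,0,h-10],[c+60,11,h],[c+60,-11,h])])
g=cv2.cvtColor(cv2.imread('pics/wrist10.png'),cv2.COLOR_BGR2GRAY); print(g[128:145,318],g[350:372,318]); print(g[170,285:350])
E
```

```text
0 [[317.9, 137.2], [318.0, 133.7], [318.1, 371.3], [341.9, 135.3], [294.0, 135.4]]
3 [[317.9, 137.8], [318.0, 134.2], [318.1, 375.6], [342.3, 135.9], [293.6, 135.9]]
6 [[317.9, 138.4], [318.0, 134.7], [318.1, 380.0], [342.8, 136.4], [293.1, 136.4]]
10 [[317.9, 139.3], [318.0, 135.4], [318.1, 386.1], [343.4, 137.2], [292.5, 137.2]]
[184 184 185 184 182 170 137  85  38  14  11  14  14  15  16  18  21] [ 45  44  44  42  39  33  25  19  19  19  20  18  21  35  85 139 168 179
 179 179 179 179]
[134 134 134 135 134 134 133 128 108  74  35  11   8  11   9  11  13  16
  15  17  18  20  18  20  18  19  19  19  20  19  19  19  17  19  18  19
  17  18  18  18  20  21  25  28  31  31  30  29  25  24  20  17  18  16
  12  17  32  51  60  62  59  59  56  55  53]
```

No slip of the handle shows in the wrist view: its ends are at rows 136 and 364, as expected for the original grip. So the tip is at about 23.5 mm and inside the hexagon. I'll recentre slightly and press it fully down.

```bash
python3 -m pendant '[{"claw":0.01,"delta_pos":[0.0005,-0.0006,0.0],"rotation":[0.004,0.005,0]},{"claw":0.01,"delta_pos":[0.001,-0.0012,0.003],"rotation":[0.004,0.005,0.02]},{"claw":0.01,"delta_pos":[0.001,-0.0012,0.004],"rotation":[0.004,0.005,-0.02]},{"claw":0.01,"delta_pos":[0.001,-0.0012,0.005],"rotation":[0.004,0.005,0.0]}]' 60
python3 -c "
from h import *
print(manip.read_state()['moment'])"
```

```text
clock: 14.65
eef_pos: [590.7, -225.5, 123.5]
eef_rot: [3.135, 0.004, 1.863]
wrist_force: [-5.6, 2.5, 29.1]
finger_gap: 21.2
[0.68397715 1.53065352 0.10423806]
```

```bash
python3 -m pendant '[{"claw":0.05,"delta_pos":[0,0,0],"rotation":[0,0,0]},{"claw":0.05,"delta_pos":[0,0,0],"rotation":[0.006,0.004,0]},{"claw":0.05,"delta_pos":[0,0,0],"rotation":[0.006,0.004,0]},{"claw":0.05,"delta_pos":[0,0,0],"rotation":[0.006,0.004,0]}]' 60
python3 -c "
from h import *
np.save('T11.npy',tool()); s=manip.read_state(); print(s['moment'],s['joints'])
for n in('wrist','scene','side'):cv2.imwrite(f'pics/{n}11.png',manip.camera(n)[:,:,::-1])
crop('pics/side11.png','pics/side11c.png',320,190,440,300,5)
crop('pics/scene11.png','pics/scene11c.png',320,180,440,290,5)
"
```

```text
clock: 15.15
eef_pos: [590.6, -225.5, 123.1]
eef_rot: [-3.141, -0.0, 1.863]
wrist_force: [-1.0, -0.1, -0.4]
finger_gap: 49.9
[ 0.07007494  0.00729617 -0.07142983] [-4.22609188e-01  5.53973896e-01  1.35785469e+00 -1.54790263e-04
  1.23012417e+00 -7.15103201e-01]
```

View pics/wrist11.png

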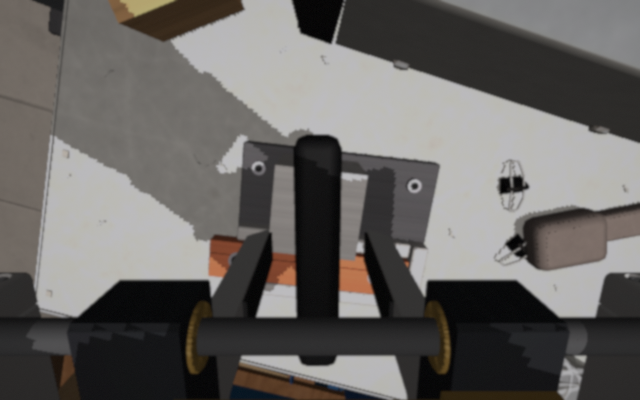

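View pics/scene11c.png

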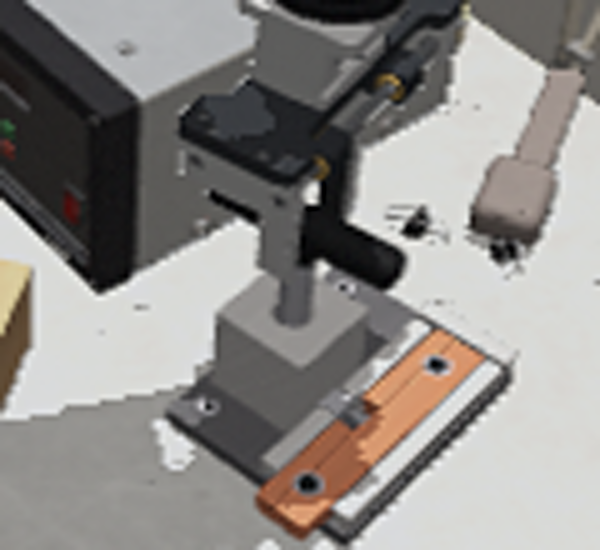

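View pics/side11c.png

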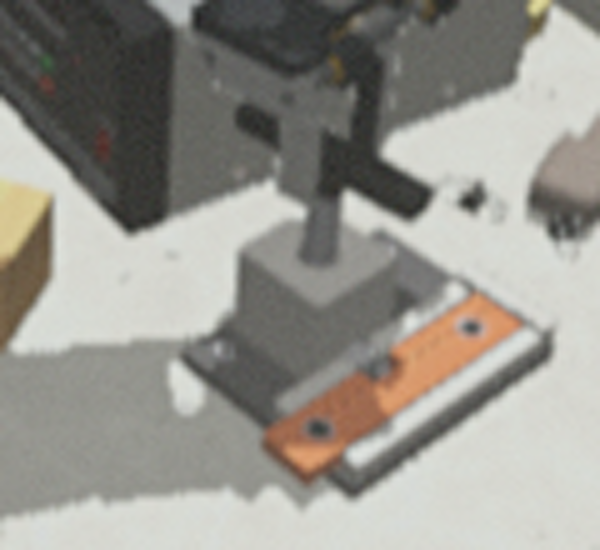

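```bash
python3 - <<'E'
from h import *
s=60
for z in (137,142,148):
    e=np.array([589+.288*s,-224.7-.957*s,z]); f=np.array([589-.288*s,-224.7+.957*s,z])
    for n,k in (('scene',(320,180)),('side',(320,190))):
        print(z,n,[((np.array(proj(n,p))-k)*5).round(0).tolist() for p in (e,f)])
E
```

```text
137 scene [[401.0, 273.0], [212.0, 180.0]]
137 side [[424.0, 209.0], [240.0, 110.0]]
142 scene [[402.0, 267.0], [213.0, 173.0]]
142 side [[425.0, 202.0], [240.0, 103.0]]
148 scene [[403.0, 259.0], [213.0, 165.0]]
148 side [[426.0, 193.0], [241.0, 94.0]]
```

The handle's mid-height reads 137–140 mm in both views (148 would mean not dropped in), so the key is in the socket and standing upright on its own. I'll regrip and turn clockwise.

```bash
python3 -m pendant '[{"claw":0.01,"delta_pos":[0,0,0],"rotation":[0,0,0]},{"claw":0.01,"delta_pos":[0,0,0],"rotation":[0,0,0]},{"claw":0.01,"delta_pos":[0,0,0],"rotation":[0,0,0]},{"claw":0.01,"delta_pos":[0,0,0],"rotation":[0,0,0]},{"claw":0.01,"delta_pos":[0,0,0.001],"rotation":[0,0,0.1]},{"claw":0.01,"delta_pos":[0,0,0.002],"rotation":[0,0,0.2]},{"claw":0.01,"delta_pos":[0,0,0.002],"rotation":[0,0,0.3]},{"claw":0.01,"delta_pos":[0,0,0.002],"rotation":[0,0,0.4]},{"claw":0.01,"delta_pos":[0,0,0.002],"rotation":[0,0,0.4]}]' 60
python3 -c "
from h import *
s=manip.read_state(); print(s['moment'],s['joints'][5],s['effort'][5])"
```

```text
clock: 16.42
eef_pos: [590.5, -225.9, 123.1]
eef_rot: [3.141, 0.001, 1.462]
wrist_force: [-7.3, 0.7, 15.1]
finger_gap: 21.8
[0.0945094  2.20431435 0.04288651] -0.31374719928212097 0.9812749922275543
```

```bash
python3 -m pendant '[{"claw":0.01,"delta_pos":[0,-0.001,0],"rotation":[0,0,0.1]},{"claw":0.01,"delta_pos":[0,-0.001,0],"rotation":[0,0,0.2]},{"claw":0.01,"delta_pos":[0,-0.001,0],"rotation":[0,0,0.3]}]' 60
python3 -c "
from h import *
s=manip.read_state(); print(s['moment'],s['joints'][5],s['effort'])
np.save('T12.npy',tool())
for n in('wrist','scene','side'):cv2.imwrite(f'pics/{n}12.png',manip.camera(n)[:,:,::-1])
crop('pics/side12.png','pics/side12c.png',320,190,440,300,5)
crop('pics/scene12.png','pics/scene12c.png',320,180,440,290,5)
"
```

```text
clock: 16.8
eef_pos: [589.2, -225.9, 123.3]
eef_rot: [3.142, 0.001, 1.159]
wrist_force: [-3.2, 0.1, 2.7]
finger_gap: 21.6
[0.00316111 0.82960054 0.18438679] -0.011129713134364684 [  0.46238626 -64.55106497 -34.32869554   0.55236826  -0.91293454
  -1.44586992]
```

View pics/wrist12.png

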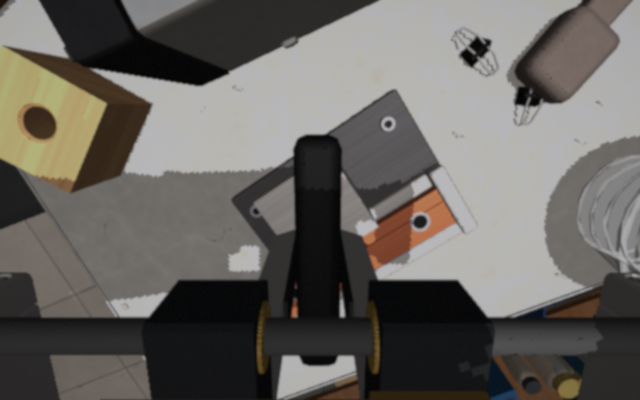

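View pics/scene12c.png

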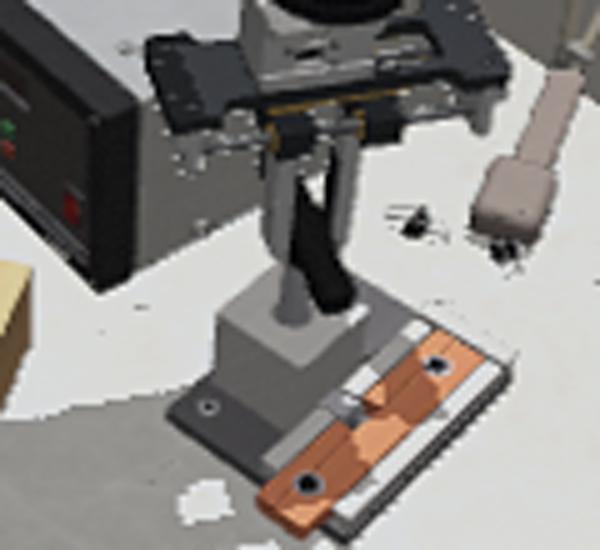

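A moment of about 0.18 N m appears about z, and the bolt at (350,408) is moving out. I'll continue.

```bash
python3 -m pendant '[{"claw":0.01,"delta_pos":[0,0,0],"rotation":[0,0,0.1]},{"claw":0.01,"delta_pos":[0,0,0],"rotation":[0,0,0.2]},{"claw":0.01,"delta_pos":[0,0,0],"rotation":[0,0,0.3]},{"claw":0.01,"delta_pos":[0,0,0],"rotation":[0,0,0.4]},{"claw":0.01,"delta_pos":[0,0,0],"rotation":[0,0,0.5]}]' 60
python3 -c "
from h import *
s=manip.read_state(); print(s['moment'],s['joints'][5],s['effort'][5])"
python3 -m pendant '[{"claw":0.01,"delta_pos":[0,0,0],"rotation":[0,0,0.08]},{"claw":0.01,"delta_pos":[0,0,0],"rotation":[0,0,0.16]},{"claw":0.01,"delta_pos":[0,0,0],"rotation":[0,0,0.2]}]' 60
python3 -c "
from h import *
s=manip.read_state(); print(s['moment'],s['joints'][5],s['effort'][5])"
```

```text
clock: 17.58
eef_pos: [588.8, -225.7, 123.2]
eef_rot: [-3.141, 0.002, 0.663]
wrist_force: [-4.6, 0.9, 4.2]
finger_gap: 21.6
[0.47338565 1.49850041 0.23433599] 0.4844864793576616 -1.4418519660830498
clock: 17.95
eef_pos: [588.4, -225.5, 123.3]
eef_rot: [-3.141, 0.003, 0.464]
wrist_force: [-4.7, 1.4, 3.1]
finger_gap: 21.5
[0.34985011 1.23085508 0.17914111] 0.6836416397185782 -0.10176007635891438
```

```bash
python3 -m pendant '[{"claw":0.01,"delta_pos":[0,0,0],"rotation":[0,0,0.06]},{"claw":0.01,"delta_pos":[0,0,0],"rotation":[0,0,0.12]},{"claw":0.01,"delta_pos":[0,0,0],"rotation":[0,0,0.15]}]' 60
python3 -c "
from h import *
s=manip.read_state(); print(s['moment'],s['joints'][5],s['effort'][5])
for n in('wrist','scene','side'):cv2.imwrite(f'pics/{n}13.png',manip.camera(n)[:,:,::-1])
crop('pics/scene13.png','pics/scene13c.png',320,180,440,290,5)
"
```

```text
clock: 18.32
eef_pos: [588.2, -225.3, 123.3]
eef_rot: [-3.14, 0.003, 0.315]
wrist_force: [-4.6, 1.2, 3.5]
finger_gap: 21.6
[0.38005523 1.18665464 0.17893396] 0.832689573424294 0.018552163965068758
```

View pics/scene13c.png

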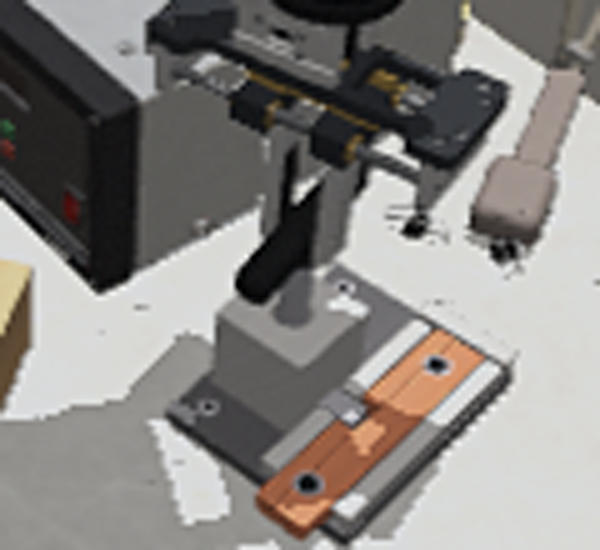

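View pics/wrist13.png

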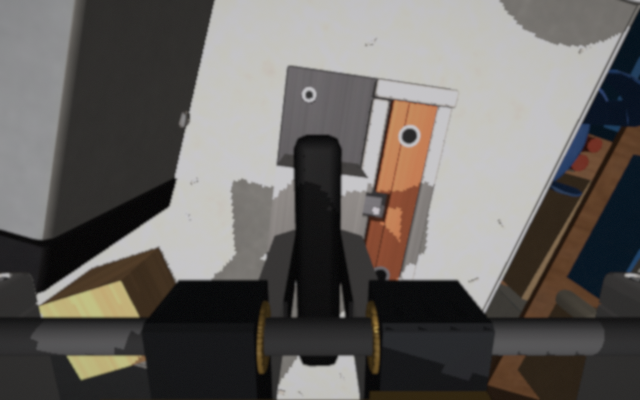

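The bolt is visibly in the notch at (375,207). I'll keep turning in small steps until I meet a firm stop.

```bash
for i in 1; do python3 -m pendant '[{"claw":0.01,"delta_pos":[0,0,0],"rotation":[0,0,0.06]},{"claw":0.01,"delta_pos":[0,0,0],"rotation":[0,0,0.12]},{"claw":0.01,"delta_pos":[0,0,0],"rotation":[0,0,0.15]}]' 60; done
python3 -c "
from h import *
s=manip.read_state(); print(s['moment'],s['joints'][5],s['effort'][5])"
python3 -m pendant '[{"claw":0.01,"delta_pos":[0,0,0],"rotation":[0,0,0.06]},{"claw":0.01,"delta_pos":[0,0,0],"rotation":[0,0,0.12]}]' 60
python3 -c "
from h import *
s=manip.read_state(); print(s['moment'],s['joints'][5],s['effort'][5])"
```

```text
clock: 18.85
eef_pos: [588.2, -225.2, 123.2]
eef_rot: [-3.141, 0.003, 0.166]
wrist_force: [-4.4, 2.1, 2.5]
finger_gap: 21.4
[0.65786657 1.20278064 0.22526516] 0.9817482824639288 0.03300187876448035
clock: 19.1
eef_pos: [588.1, -225.1, 123.0]
eef_rot: [-3.141, 0.004, 0.045]
wrist_force: [-3.8, 1.5, 1.1]
finger_gap: 21.7
[0.62880504 1.12015152 0.07454022] 1.1025089055785489 -0.9403242543339729
```

```bash
python3 -c "
from h import *
T=tool();np.save('T14.npy',T)
cv2.imwrite('pics/wrist14.png',manip.camera('wrist')[:,:,::-1])
crop('pics/wrist14.png','pics/w14c.png',270,40,470,190,4)"
```

```text
(no output)
```

View pics/wrist14.png

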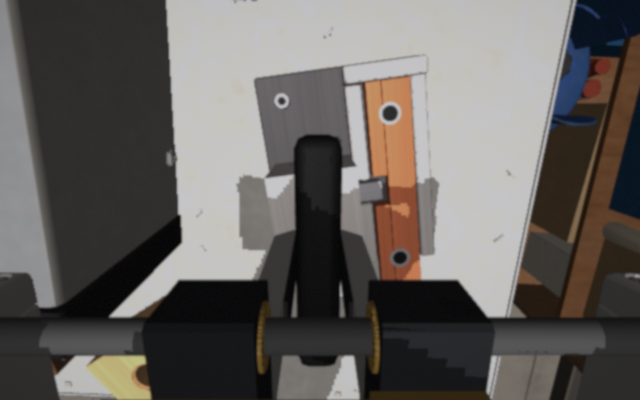

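View pics/w14c.png

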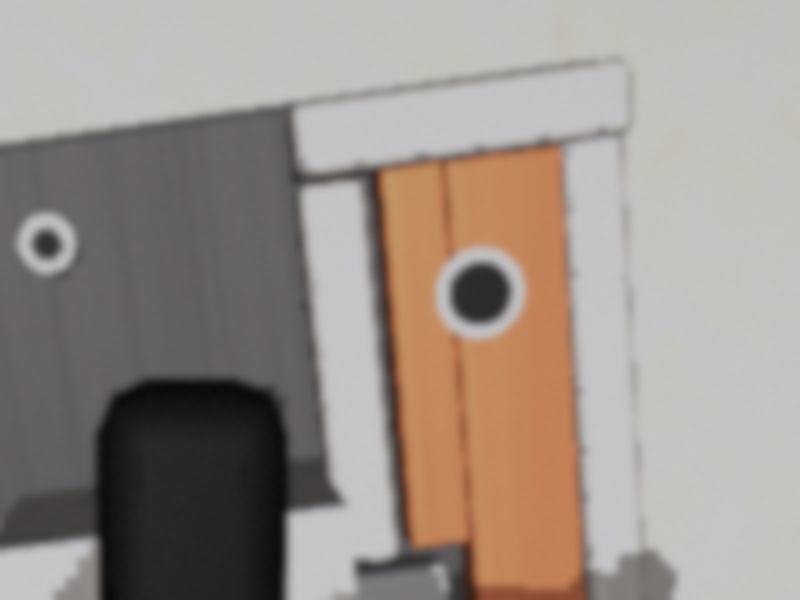

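```bash
python3 -c "
from h import *
crop('pics/wrist14.png','pics/w14d.png',335,160,415,220,8)"
```

```text
(no output)
```

View pics/w14d.png

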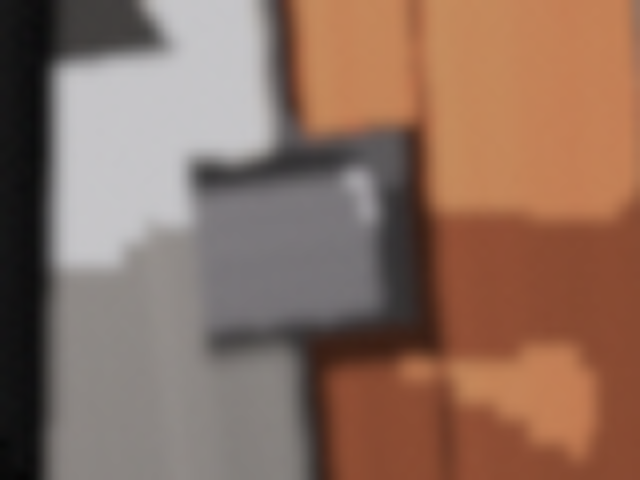

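The bolt goes about 8.2 mm into the 12 mm notch, which is near full travel. I'll turn a bit more to be sure I reach the stop.

```bash
python3 -m pendant '[{"claw":0.01,"delta_pos":[0,0,0],"rotation":[0,0,0.08]},{"claw":0.01,"delta_pos":[0,0,0],"rotation":[0,0,0.16]},{"claw":0.01,"delta_pos":[0,0,0],"rotation":[0,0,0.2]}]' 60
python3 -c "
from h import *
s=manip.read_state(); print(s['moment'],s['joints'][5],s['effort'][5])
T=tool();np.save('T15.npy',T)
cv2.imwrite('pics/wrist15.png',manip.camera('wrist')[:,:,::-1])
crop('pics/wrist13.png','pics/w13d.png',340,180,420,240,8)"
```

```text
clock: 19.52
eef_pos: [587.9, -224.8, 122.0]
eef_rot: [-3.141, 0.005, -0.158]
wrist_force: [-1.8, 1.1, -4.6]
finger_gap: 21.3
[0.49284479 0.62143119 0.01797928] 1.3056047150658538 -0.3130921069532633
```

View pics/wrist15.png

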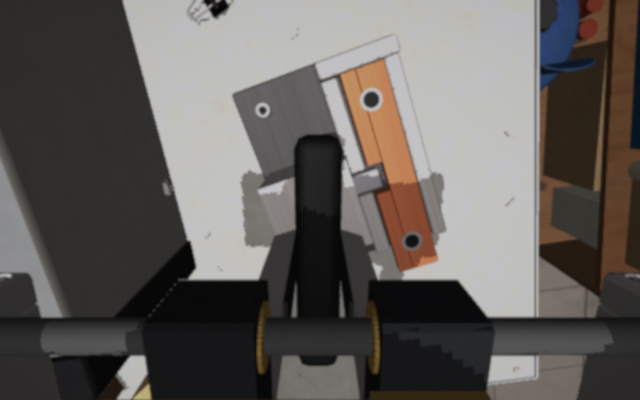

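View pics/w13d.png

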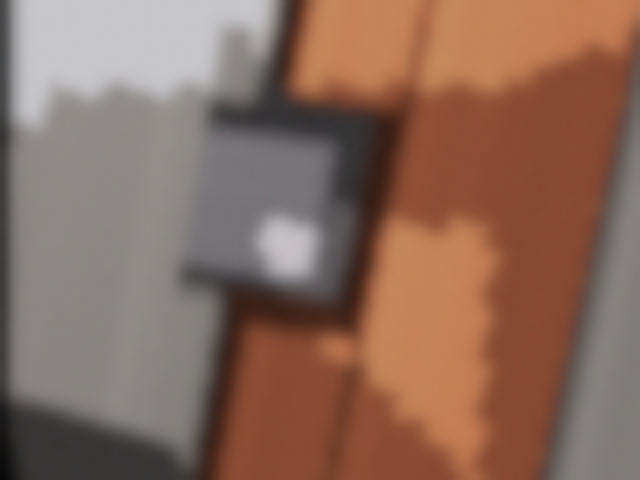

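```bash
python3 -m pendant '[{"claw":0.01,"delta_pos":[0,0,0],"rotation":[0,0,0.08]},{"claw":0.01,"delta_pos":[0,0,0],"rotation":[0,0,0.16]}]' 60
python3 -c "
from h import *
s=manip.read_state(); print(s['moment'],s['joints'][5],s['effort'][5])
crop('pics/wrist15.png','pics/w15d.png',335,150,415,210,8)"
```

```text
clock: 19.82
eef_pos: [587.7, -224.6, 121.2]
eef_rot: [-3.141, 0.006, -0.32]
wrist_force: [-1.4, 2.0, -3.7]
finger_gap: 21.5
[ 0.60601937  0.54035047 -0.02258122] 1.4674846246824815 -1.327587068080902
```

View pics/w15d.png

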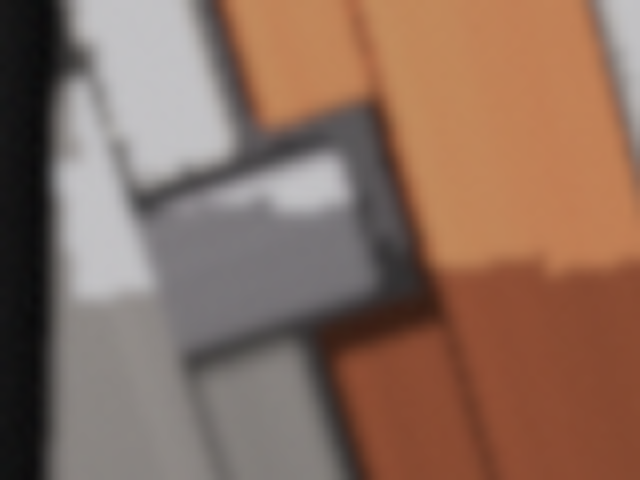

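The bolt's penetration has been steady at about 8 mm over the last three views, so it is probably at full travel. The moment has vanished, though, and I want to understand why. I'll take small clockwise steps and read the moment.

```bash
for i in 1 2 3; do python3 -m pendant '[{"claw":0.01,"delta_pos":[0,0,0],"rotation":[0,0,0.06]}]' 60 | grep -E "rot|pos|force"
python3 -c "
from h import *
s=manip.read_state(); print(s['moment'],s['joints'][5],s['effort'][5])"; done
```

```text
eef_pos: [587.8, -224.5, 120.8]
eef_rot: [-3.141, 0.006, -0.38]
wrist_force: [-2.2, 1.4, 1.6]
[ 0.7051941   0.71088242 -0.0228039 ] 1.5274309597035216 -0.7785976119339466
eef_pos: [587.9, -224.3, 120.8]
eef_rot: [-3.141, 0.006, -0.439]
wrist_force: [-3.7, 1.2, 3.9]
[0.59336157 0.98494093 0.08598575] 1.5869806555838042 -0.875842273235321
eef_pos: [587.9, -224.3, 120.8]
eef_rot: [3.141, 0.006, -0.499]
wrist_force: [-3.4, 2.4, 2.0]
[0.6198946  1.04436134 0.27410858] 1.6464727160671988 -0.7397588342428207
```

```bash
for i in 1 2 3; do python3 -m pendant '[{"claw":0.01,"delta_pos":[0,0,0],"rotation":[0,0,0.06]}]' 60 | grep -E "rot|pos|force"
python3 -c "
from h import *
s=manip.read_state(); print(s['moment'],s['joints'][5],s['effort'][5])"; done
python3 -c "
from h import *
T=tool();np.save('T16.npy',T)
cv2.imwrite('pics/wrist16.png',manip.camera('wrist')[:,:,::-1])"
```

```text
eef_pos: [587.9, -224.2, 120.9]
eef_rot: [3.141, 0.006, -0.558]
wrist_force: [-2.6, 1.3, 1.5]
[0.59103724 1.08785263 0.375639  ] 1.7057974314982107 -0.6283793784677982
eef_pos: [587.9, -224.1, 120.8]
eef_rot: [3.141, 0.006, -0.617]
wrist_force: [-4.0, 2.6, 2.2]
[0.63400337 1.07186738 0.40886122] 1.7650656181846311 -0.5566501803696156
eef_pos: [587.9, -224.0, 120.9]
eef_rot: [3.14, 0.006, -0.676]
wrist_force: [-3.0, 2.1, 0.9]
[0.64070609 1.0212636  0.39128669] 1.8242268361455176 -0.5301387794315815
```

View pics/wrist16.png

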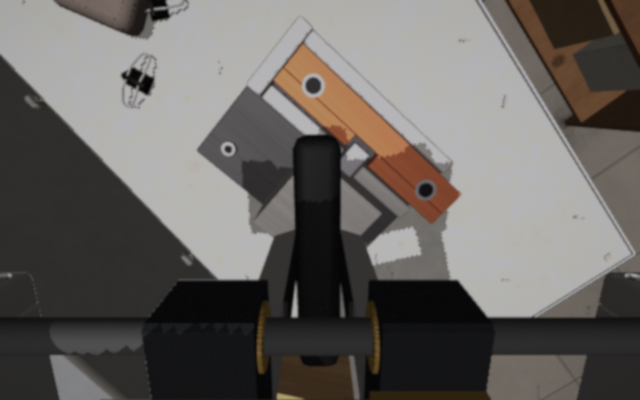

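```bash
python3 -c "
from h import *
crop('pics/wrist16.png','pics/w16d.png',325,115,405,175,8)
for k in (12,14,15,16):
    g=cv2.cvtColor(cv2.imread(f'pics/wrist{k}.png'),cv2.COLOR_BGR2GRAY); m=np.zeros(g.shape,np.uint8); m[150:225,285:352]=(g[150:225,285:352]<35)*255
    m=cv2.morphologyEx(m,cv2.MORPH_OPEN,np.ones((15,15)));c=max(cv2.findContours(m,0,1)[0],key=cv2.contourArea); P=c[:,0]; 
    L=[(P[P[:,1]==r,0].min(),P[P[:,1]==r,0].max()) for r in (160,170,180,190) if (P[:,1]==r).any()]; print(k,L,cv2.minAreaRect(c))
"
```

```text
12 [(np.int32(295), np.int32(339)), (np.int32(295), np.int32(339))] ((317.0, 199.0), (50.0, 44.0), 90.0)
14 [] ((317.5, 210.5), (27.0, 43.0), 90.0)
15 [] ((330.0, 210.5), (27.0, 18.0), 90.0)
16 [(np.int32(325), np.int32(339)), (np.int32(319), np.int32(339)), (np.int32(317), np.int32(339)), (np.int32(312), np.int32(339))] ((317.5, 189.0), (70.0, 43.0), 90.0)
```

View pics/w16d.png

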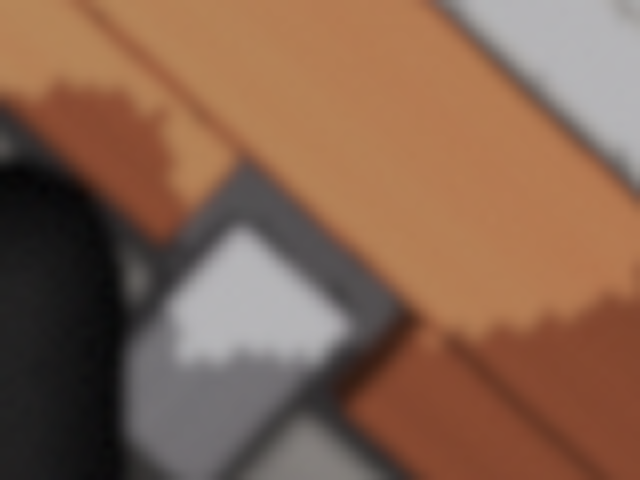

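```bash
python3 - <<'E'
from h import *
a=np.radians(9.5); yl=np.array([-np.cos(a),-np.sin(a)]); xl=np.array([yl[1],-yl[0]]); O=np.array([588.8,-224.5])-28*xl
def loc(p): d=p[:2]-O; return (d@xl).round(1),(d@yl).round(1)
pts={'14':[(382.75,190)],'15':[(380.25,176.9)],'16':[(362.1,149.6)]}
nb={'14':(335+422/8,160+240/8),'15':(335+408/8,150+215/8),'16':(325+325/8,115+238/8)}
be={'14':(335+305/8,160+240/8),'15':(335+290/8,150+215/8),'16':(325+257/8,115+330/8)}
for k in pts:
    T=np.load(f'T{k}.npy')
    print(k,'tip',[(z,loc(onz('wrist',*pts[k][0],z,T))) for z in (18,22,26)],'notchbottom',loc(onz('wrist',*nb[k],26,T)),'edge',loc(onz('wrist',*be[k],26,T)))
E
```

```text
14 tip [(18, (np.float64(-27.3), np.float64(0.7))), (22, (np.float64(-26.6), np.float64(-0.3))), (26, (np.float64(-26.0), np.float64(-1.4)))] notchbottom (np.float64(-30.0), np.float64(-0.9)) edge (np.float64(-18.3), np.float64(-2.3))
15 tip [(18, (np.float64(-26.8), np.float64(0.5))), (22, (np.float64(-26.4), np.float64(-0.5))), (26, (np.float64(-25.9), np.float64(-1.5)))] notchbottom (np.float64(-30.3), np.float64(-0.0)) edge (np.float64(-19.1), np.float64(-3.8))
16 tip [(18, (np.float64(-25.4), np.float64(1.0))), (22, (np.float64(-25.4), np.float64(0.3))), (26, (np.float64(-25.5), np.float64(-0.4)))] notchbottom (np.float64(-30.0), np.float64(-1.0)) edge (np.float64(-19.1), np.float64(0.2))
```

```bash
python3 - <<'E'
from h import *
cv2.imwrite('pics/scene16.png',manip.camera('scene')[:,:,::-1])
a=cv2.imread('pics/scene8.png')[245:285,370:410]; b=cv2.imread('pics/scene16.png')[245:285,370:410]
cv2.imwrite('pics/cmp.png',cv2.resize(np.hstack([a,b]),None,fx=9,fy=9,interpolation=cv2.INTER_CUBIC))
an=np.radians(9.5); yl=np.array([-np.cos(an),-np.sin(an)]); xl=np.array([yl[1],-yl[0]]); O=np.array([588.8,-224.5])-28*xl
for x in(-16,-18,-26,-30):
    for y in (-8,8):
        print(x,y,[((np.array(proj('scene',[*(O+x*xl+y*yl),z]))-[370,245])*9).round(0).tolist() for z in (14,22,26)])
E
```

```text
-16 -8 [[187.0, 146.0], [190.0, 130.0], [191.0, 122.0]]
-16 8 [[156.0, 174.0], [159.0, 158.0], [160.0, 149.0]]
-18 -8 [[192.0, 149.0], [195.0, 133.0], [196.0, 125.0]]
-18 8 [[161.0, 177.0], [164.0, 161.0], [165.0, 153.0]]
-26 -8 [[212.0, 163.0], [215.0, 147.0], [216.0, 139.0]]
-26 8 [[181.0, 191.0], [184.0, 175.0], [185.0, 167.0]]
-30 -8 [[222.0, 170.0], [225.0, 154.0], [226.0, 146.0]]
-30 8 [[192.0, 198.0], [194.0, 182.0], [195.0, 174.0]]
```

View pics/cmp.png

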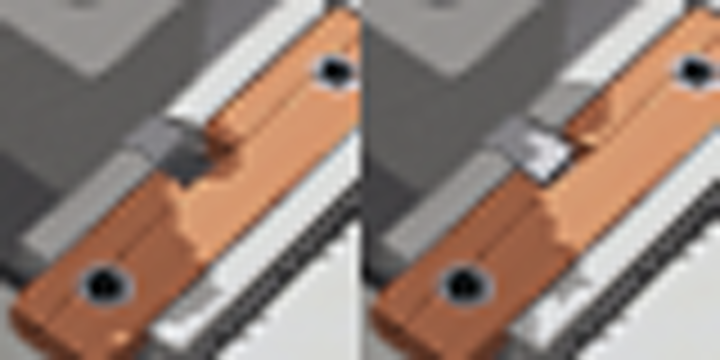

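The bolt tip is at local x ≈ -26 in every view since yaw 0.3. Retracted, it was at about -16.5, so it is roughly 10 mm out. The moment now levels off at 0.4 N m, above the 0.2–0.3 N m needed to turn, so the screw is at its stop. The tip is on the socket floor (TCP 120.8, so about 20 mm). I'll release and rise.

```bash
python3 -m pendant '[{"claw":0.06,"delta_pos":[0,0,0],"rotation":[0,0,0]},{"claw":0.06,"delta_pos":[0,0,0],"rotation":[0,0,0]},{"claw":0.06,"delta_pos":[0,0,0],"rotation":[0,0,0]},{"claw":0.06,"delta_pos":[0,0,0],"rotation":[0,0,0]}]' 60
python3 - <<'E'
from h import *
T=tool();np.save('T17.npy',T); print(manip.read_state()['moment'])
cv2.imwrite('pics/wrist17.png',manip.camera('wrist')[:,:,::-1])
cv2.imwrite('pics/scene17.png',manip.camera('scene')[:,:,::-1])
crop('pics/scene17.png','pics/scene17c.png',320,180,440,290,5)
E
```

```text
clock: 21.18
eef_pos: [588.0, -224.0, 120.8]
eef_rot: [3.14, 0.006, -0.675]
wrist_force: [-0.4, -0.6, 0.2]
finger_gap: 57.8
[0.11849834 0.07663779 0.02275619]
```

View pics/wrist17.png

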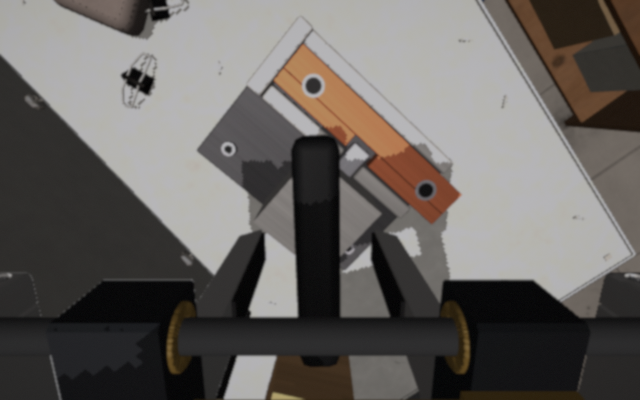

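View pics/scene17c.png

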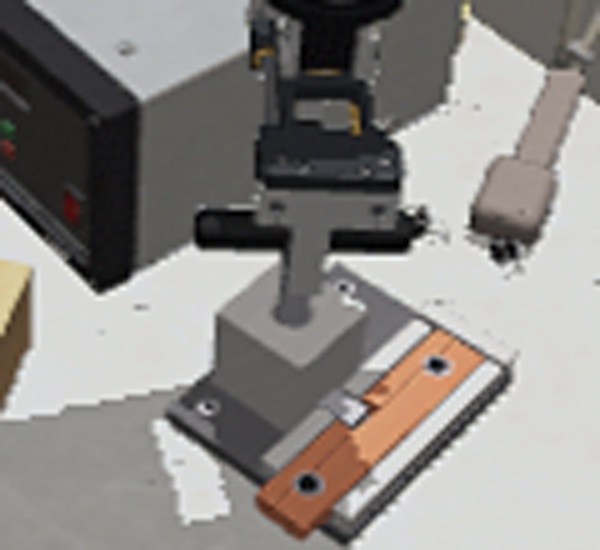

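The key stands free and upright, with the handle still aligned. There's plenty of time, so I'll regrip and turn a little more to prove the stop from the torque.

```bash
python3 -m pendant '[{"claw":0.01,"delta_pos":[0,0,0],"rotation":[0,0,0]},{"claw":0.01,"delta_pos":[0,0,0],"rotation":[0,0,0]},{"claw":0.01,"delta_pos":[0,0,0],"rotation":[0,0,0]},{"claw":0.01,"delta_pos":[0,0,0],"rotation":[0,0,0]},{"claw":0.01,"delta_pos":[0,0,0],"rotation":[0,0,0]}]' 60 | tail -1
for i in 1 2 3 4 5; do python3 -m pendant '[{"claw":0.01,"delta_pos":[0,0,0],"rotation":[0,0,0.06]}]' 60 | grep -E "rot|pos"
python3 -c "
from h import *
s=manip.read_state(); print(s['moment'],s['joints'][5],s['wrist_force'])"; done
python3 -c "
from h import *
T=tool();np.save('T18.npy',T)
cv2.imwrite('pics/wrist18.png',manip.camera('wrist')[:,:,::-1])"
```

```text
finger_gap: 21.3
eef_pos: [588.1, -223.8, 120.9]
eef_rot: [3.14, 0.006, -0.736]
[0.22899415 0.07835863 0.4470687 ] 1.884069700723923 [ 0.44026525  0.10207839 -0.05271264]
eef_pos: [588.1, -223.7, 120.9]
eef_rot: [3.14, 0.006, -0.797]
[ 0.25572065 -0.00910065  0.38308213] 1.9456779229678842 [ 0.37897638  0.74046167 -0.48595022]
eef_pos: [588.1, -223.6, 120.9]
eef_rot: [3.139, 0.006, -0.859]
[0.21825071 0.00615538 0.34252638] 2.0073524328470707 [ 0.48210565 -0.08745472  0.56300732]
eef_pos: [588.2, -223.5, 120.9]
eef_rot: [3.139, 0.006, -0.92]
[0.18188706 0.02563074 0.25710496] 2.0691374229812607 [ 0.09802164 -0.22353386  0.67533789]
eef_pos: [588.2, -223.5, 120.9]
eef_rot: [3.139, 0.006, -0.982]
[ 0.24372132 -0.05523927  0.17516028] 2.130995513110598 [ 0.8440799  1.0750182 -0.4009038]
```

View pics/wrist18.png

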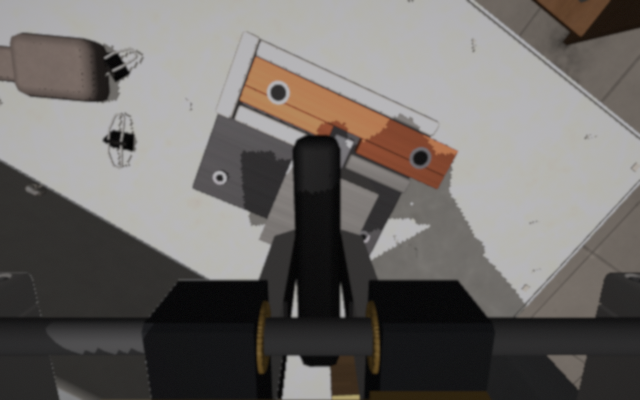

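The moment peaked at 0.45 N m, above the screw's 0.2–0.3, while the bolt did not move. It then fell off as the hexagon slipped over against the stop, so the screw is at its end. I'll turn on a touch to where the key is relaxed, then let go.

```bash
for i in 1 2 3; do python3 -m pendant '[{"claw":0.01,"delta_pos":[0,0,0],"rotation":[0,0,0.06]}]' 60 | grep -E "rot|pos"
python3 -c "
from h import *
s=manip.read_state(); print(s['moment'],s['joints'][5],s['wrist_force'])"; done
```

```text
eef_pos: [588.2, -223.4, 120.9]
eef_rot: [3.139, 0.005, -1.045]
[ 0.2229925  -0.03589524  0.1049695 ] 2.1943897261983323 [ 0.2417969   1.08828121 -0.62547641]
eef_pos: [588.3, -223.4, 120.9]
eef_rot: [3.138, 0.005, -1.106]
[ 0.25227899 -0.08511484  0.06411797] 2.255356196860444 [ 0.68243855  2.05792795 -0.61705601]
eef_pos: [588.3, -223.4, 120.9]
eef_rot: [3.138, 0.005, -1.167]
[ 0.22745796  0.02528271 -0.0006469 ] 2.316358564564766 [ 0.33897103  0.01025813 -0.50680288]
```

```bash
python3 -m pendant '[{"claw":0.094,"delta_pos":[0,0,0],"rotation":[0,0,0]},{"claw":0.094,"delta_pos":[0,0,0],"rotation":[0,0,0]},{"claw":0.094,"delta_pos":[0,0,0],"rotation":[0,0,0]},{"claw":0.094,"delta_pos":[0,0,0],"rotation":[0,0,0]},{"claw":0.094,"delta_pos":[0,0,-0.01],"rotation":[0,0,0]},{"claw":0.094,"delta_pos":[0,0,-0.03],"rotation":[0,0,0]},{"claw":0.094,"delta_pos":[0,0,-0.06],"rotation":[0,0,0]},{"claw":0.094,"delta_pos":[0,0,-0.1],"rotation":[0,0,0]},{"claw":0.094,"delta_pos":[0,0,-0.12],"rotation":[0,0,0]},{"claw":0.094,"delta_pos":[0,0,-0.12],"rotation":[0,0,0]}]' 60
python3 - <<'E'
from h import *
T=tool();np.save('T19.npy',T)
for n in('wrist','scene','side'):cv2.imwrite(f'pics/{n}19.png',manip.camera(n)[:,:,::-1])
crop('pics/scene19.png','pics/scene19c.png',320,180,440,290,5)
crop('pics/side19.png','pics/side19c.png',320,190,440,300,5)
E
```

```text
clock: 24.2
eef_pos: [589.4, -224.0, 242.9]
eef_rot: [3.14, 0.003, -1.167]
wrist_force: [-0.5, 0.3, -0.9]
finger_gap: 93.9
```

View pics/wrist19.png

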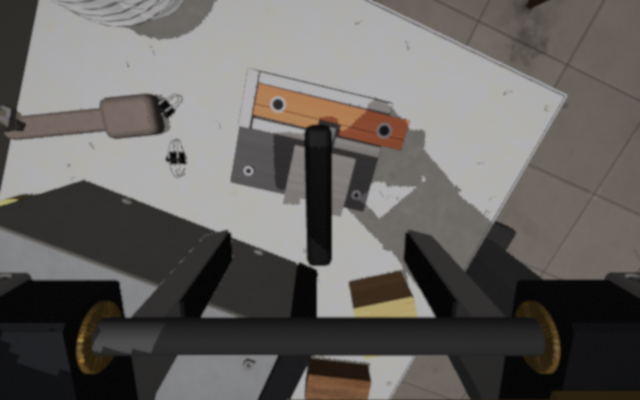

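View pics/scene19c.png

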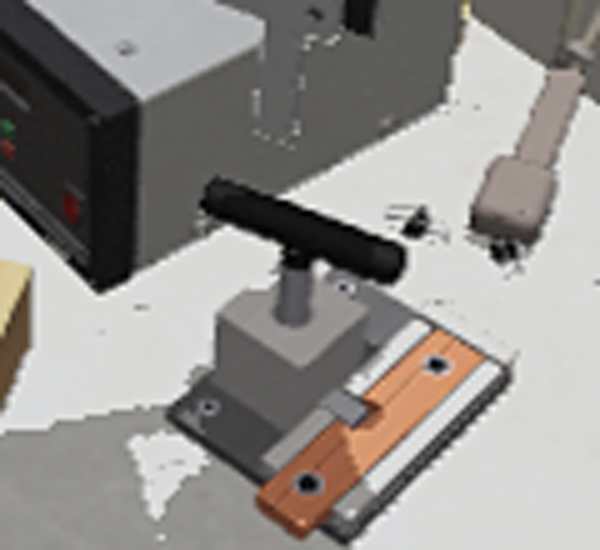

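View pics/side19c.png

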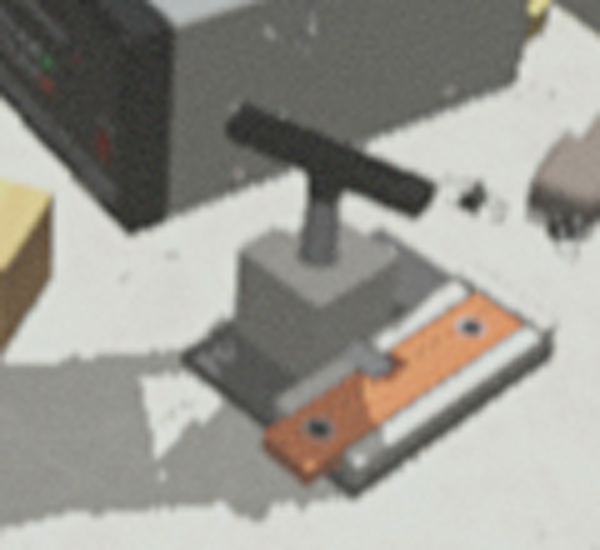

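The key stands alone and upright in the well, the bolt is in the notch, and the bar is against the stop. Now a numeric check of the handle height, the bolt and the bar.

```bash
python3 - <<'E'
from h import *
T=np.load('T19.npy')
ims=[cv2.imread(f'pics/scene{k}.png')[245:285,370:410] for k in ('16','17','19')]
cv2.imwrite('pics/cmp2.png',cv2.resize(np.hstack(ims),None,fx=6.5,fy=6.5,interpolation=cv2.INTER_CUBIC))
g=cv2.cvtColor(cv2.imread('pics/wrist19.png'),cv2.COLOR_BGR2GRAY); m=np.zeros(g.shape,np.uint8); m[118:275,296:340]=(g[118:275,296:340]<50)*255
m=cv2.morphologyEx(m,cv2.MORPH_OPEN,np.ones((9,9)));c=max(cv2.findContours(m,0,1)[0],key=cv2.contourArea); x,y,w,h=cv2.boundingRect(c); print(x,y,w,h,cv2.minAreaRect(c))
for z in(137,141,152):
    a=onz('wrist',x+w/2,y,z,T);b=onz('wrist',x+w/2,y+h,z,T);print(z,np.linalg.norm(a-b),(a+b)/2)
t=np.array([-.392,.92])
for z in (137,148):
  for sgn in(60,-60):
    e=np.array([588.8+t[0]*sgn,-224.5+t[1]*sgn,z]); print(z,[((np.array(proj(n,e))-k)*5).round().tolist() for n,k in(('scene',(320,180)),('side',(320,190)))])
crop('pics/wrist19.png','pics/w19c.png',225,60,425,220,4)
im=cv2.imread('pics/wrist19.png');hsv=cv2.cvtColor(im,cv2.COLOR_BGR2HSV); b=cv2.inRange(hsv,(3,100,60),(20,255,255)); b[:75]=0;b[160:]=0
b=cv2.morphologyEx(b,cv2.MORPH_CLOSE,np.ones((15,15)))
c=max(cv2.findContours(b,0,1)[0],key=cv2.contourArea); P=np.array([onz('wrist',*p,26,T)[:2] for p in c[:,0].astype(float)],np.float32); print(cv2.minAreaRect(P))
E
```

```text
305 123 27 142 ((318.0, 193.5), (141.0, 26.0), 90.0)
137 122.62532756612511 [ 588.57288287 -224.50704149  137.        ]
141 120.90454808981988 [ 588.99933352 -225.46257995  141.        ]
152 116.1724045299806 [ 590.1720728  -228.09031071  152.        ]
137 [[206.0, 186.0], [232.0, 116.0]]
137 [[406.0, 266.0], [430.0, 203.0]]
148 [[207.0, 172.0], [233.0, 100.0]]
148 [[408.0, 251.0], [433.0, 186.0]]
((600.0178833007812, -287.190673828125), (169.15943908691406, 34.47686767578125), 9.792539596557617)
```

View pics/cmp2.png

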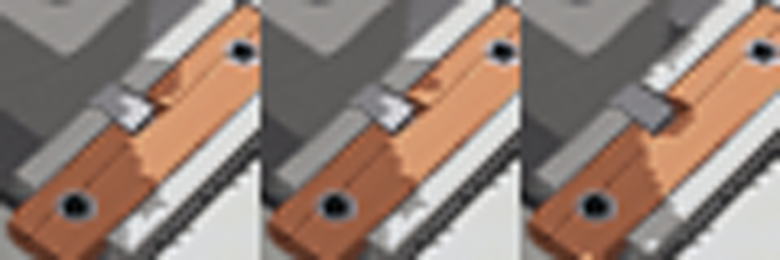

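View pics/w19c.png

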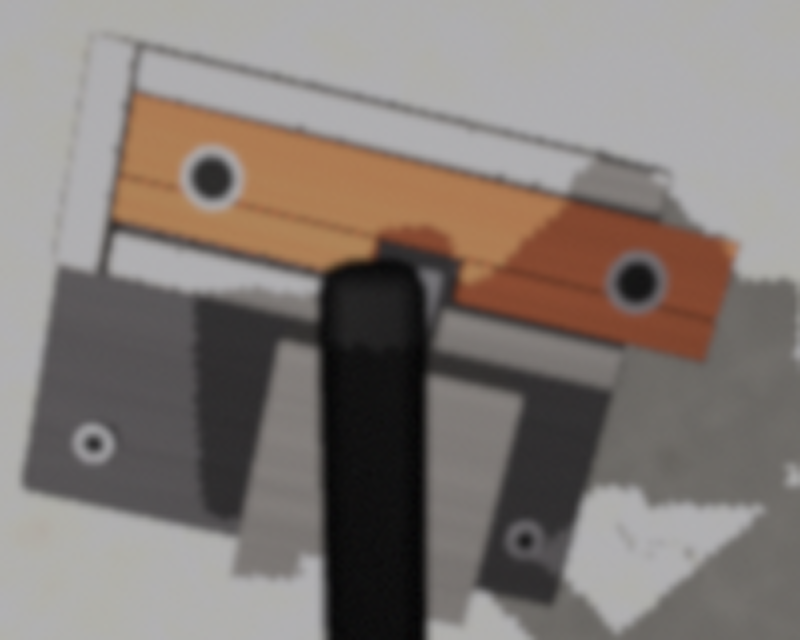

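Final checks:

| Item | Measured | Expected |
|---|---|---|
| Handle centre (x, y) | (588.6,-224.5) | over the well axis |
| Handle mid-height | about 137–140 mm | 137 mm when seated |
| Bar centre (x, y) | (600.0,-287.2) | (599.0,-286.5) when home |
| Bolt | about 9–10 mm out, unchanged since the stop | 10 mm locked |

The gripper is clear of everything. Handing in.

```bash
python3 -c "
from cell import manip
s=manip.read_state(); print(s['clock'],s['wrist_force'],abs(s['qd']).max())
print(manip.sign_off())"
```

```text
24.35 [-0.64830632  0.62393977  0.06682741] 0.00557322874662497
the job is handed in; nothing more can be done
None
```

I pushed the bar home and put the key in the socket. I turned it clockwise against the screw's stop, let go, rose clear and handed in at 24.4 s. The cam angle itself was never reported, so "screw at its end" rests on torque and on the bolt's position in the images.

- **Bar:** it stopped under about 38 N. In the last view its centre was about 1 mm from the position I had calculated for home.
- **Key:** it stands alone and upright. The handle is centred over the well within about 1 mm, at 137–140 mm height, where 137 means seated and 148 would mean it had not dropped in.
- **Bolt:** it is about 9–10 mm out into the notch, and no further clockwise turning moved it. I could not measure its drawn-back position cleanly, so that travel is an estimate.
- **Bystanders:** none were touched on any move I made. I did not re-measure them at the end.

**Disagreement:** the key turned about 3 rad in all, well past the screw's 1.6 rad.
- **Torque:** the turning moment faded to zero twice. On the second pass it first peaked at 0.45 N m with the bolt still.
- **My reading:** the hexagon slipped over in the socket after the screw had reached its stop.
- **Insertion:** the key also went in stiffly at first, so I released and regripped it once before turning.

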